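# Scoop a helping of washed potatoes from the tray into the pot

## Robot

A 6-joint arm with a two-finger parallel gripper is mounted at the origin on the work surface. World frame = base frame: x ahead of the robot, y to its left, z up, the work surface at z = 0. Lengths are in m, angles in rad, forces in N, time in s.
With the tool pointing down it reaches from about 0.375 to 0.9 m from the base axis. Payload 3.1 kg.
Tool frame: the origin (TCP) lies on the centre line of the jaws, within the pads' length; the fingertips stand 17 mm ahead of it and the grasp point (between the pads) lies 2 mm behind it; y points along the fingers, z is the direction in which the jaws open and shut, and the axes are right-handed (so a half turn about y gives the same grasp; the last joint's range is limited). The gripper opens to 85 mm and grips with 20 to 120 N. Pads are 22 mm wide; open, the fingers measure 114 mm over their backs; the gripper's body (76 mm by 85 mm) begins 54 mm behind the grasp point. The pads swing forward as they close: fully open they stand 13 mm farther back than shut.
Start: joints at [1.091, 0.527, 1.433, -0, 1.181, -0.178], TCP at [0.185, 0.597, 0.226] pointing down, gripper open.
Joint ranges: [-3.08, 3.08], [-0.75, 2.2], [0.22, 2.44], [-1.43, 4.57], [0, 2.65], [-2.85, 2.85]. Speed limits (rad/s): [2.79, 2.79, 3.14, 3.14, 3.14, 3.14].

## Interface

Orientations are given as a unit quaternion [x, y, z, w].
In Python, from station import manip gives the robot as it stands.
- The arm moves only by the shell command python3 -m handwheel 'ROWS' [FORCE]. ROWS is JSON, one flat list of numbers, 7 for each row, row after row: the shift along the tool's x, y, z in cm, then the turn, a rotation vector about the tool's x, y, z in rad, then the finger opening in cm, from 0 to 8.54. A call has 1 to 10 rows; each row is the pose to reach, as a shift and turn from the pose commanded when the call began, along the tool's axes at that moment; what a row does not reach only later rows make up. A row lasts 1/12 s, in which the tool goes at most 41.7 mm and 7.16 degrees, less where a joint would pass 70% of its speed; a pose out of reach is approached as far as the arm can. A call with a gripper value outside its range is refused whole. The fingers move at their own pace and stop on an object; FORCE is the grip in N (left out, the last holds). Time passes only in rows, so rows that repeat a pose let the fingers close. It gives the time, the measured TCP pose, the force and the opening at its end, in the units of the state.
- manip.sense(): the state, without advancing time (a new reading comes with each control period).
- manip.snapshot(name): name is "side" or "top" or "wrist"; returns a dict with "frame" (420x560x3 uint8, red, green, blue), "depth" (420x560 float32, m along the optical axis (not along the pixel's ray), 0 where there is no reading), "camera_matrix" (3x3 intrinsics, pixels), "rvec" (rotation vector, rad) and "tvec" (3), from world to camera coordinates, as OpenCV has them. Camera axes: x right, y down, z forward; pixel columns grow to the right and rows downward; lengths in m; the calibration is good to about 2 mm. A picture is of the moment at which its call begins.
- manip.sign_off(): hands the job in, once; it reports no verdict.
The state is a dict: "t": time; "q": joint angles; "qd": joint speeds; "tau": joint torques, N m; "tcp_pos": TCP position; "tool_rot": TCP orientation; "force": force on the tool from outside, world axes, zero at the start; "ft_torque": the same for the moment, N m; "finger_gap": opening from 0.0 (shut) to 1.0 (fully open).
Only numpy, scipy, OpenCV 4.12 (cv2) and the standard library are available. Lean on these libraries where they do the work, as an engineer would, in place of code of your own. Each camera call takes 0.05 s, during which the arm holds its last target.

## Task

With the steel scoop, take at least three of the washed potatoes out of the enamel tray and tip them into the aluminium pot; do not handle the potatoes with the fingers, and leave none lying on the drainboard. Then stand the empty scoop back on the drainboard on its flat bottom and let go. Leave the pot standing where it is and do not disturb the cup, the saucer or the steam weight.

Things in the scene. Friction and masses are not known exactly. Their poses are not given: they have to be found in the camera images.
- scoop: steel scoop, 0.10-0.16 kg. Open pan 100 mm long (x), 96 wide (y; 106 over the flared side tops), flat bottom, sheet 2.5 mm; origin on the underside at the pan's middle, x to the open nose, z up. Sides fall from 42 mm high at the closed back to 6 at the nose. At the start it stands empty on its flat bottom on the drainboard, nose roughly to world +x, handle to the robot
- scoop_grip (a point): grip point on the scoop's wooden handle, 40 mm along it, at (-86, 0, 45) mm in the scoop's frame, same axes. The handle is a straight bar with flat sides, 18 mm wide (y), 22 mm high, 95 mm long; it leaves the pan's back wall at (-50, 0, 28) mm and rises backwards at 25 deg to the pan's floor. Hold it firmly: loads on the pan try to turn it between the fingers
- scoop_nose (a point): middle of the scoop's front lip, on the underside: at (50, 0, 0) mm in the scoop's frame, same axes
- tray: white enamelled tray with blue rim, fast on rubber feet (does not slide), long side along its x (roughly world x); origin under its middle on the drainboard, z up. Inner floor 250 mm (x) by 110 mm (y), 6 mm above the origin; all four sides lean out by 15 deg to the rim, 59 mm above the origin; 285 by 145 mm over the rim
- pot: round aluminium pot, loose, 0.5 to 0.8 kg; origin under the middle of its base, z up. Rim 95 mm above the origin, mouth 190 mm across inside, floor 5 mm thick. Its wire swing handle is folded down round the outside of the pot's own -x side and reaches 116 mm from the axis, below the rim
- drainboard: corrugated steel drainboard under everything, fixed; flat on its crests, which lie 10 mm above the world's z = 0. World x 0.30 to 0.93, y -0.48 to 0.70, with an edge lip 6 mm above the crests
- cup: red plastic cup, 76 mm across, 95 mm high, a bystander; origin under its base
- saucer: white ceramic saucer, 120 mm across, 20 mm high, a bystander; origin under its base
- steam_weight: steel steam weight of the pressure cooker, 44 mm across, 58 mm high, a bystander; origin under its base
- lid_rack: wire rack with slots, 270 mm (x) by 110 mm, with the pressure cooker lid standing in it, 260 mm high over all; fixed, a bystander; origin under its middle
- potato0: small washed potato, roundish, 42 mm long, 37 mm thick, 30 g; origin at its middle. Six of them lie in one layer on the tray's floor at the start, towards its +x end: the first 60 mm of floor at its -x end is clear
- potato1: another such potato, same size; origin at its middle
- potato2: another such potato, same size; origin at its middle
- potato3: another such potato, same size; origin at its middle
- potato4: another such potato, same size; origin at its middle
- potato5: another such potato, same size; origin at its middle
Things that resemble listed ones, but are neither listed nor needed, are in the scene too. Leave any purple look-alike of the potato3 alone.

How it is judged:
By the outcome, as a careful person would: the job done as asked, in the order asked, and still so for the second after the job is handed in, with the robot touching nothing.
It also fails if it takes over 64 s, if anything falls off the work surface, if the arm or the gripper's body presses on something with over 40 N, if the wrist force passes 120 N, or if a joint passes its speed limit or range.

## Working session

There is one attempt and no reset: what is moved stays moved. The work goes in short steps, Python scripts to look and compute and a shell command to move; the robot and the scene stay as the last step left them, time stands still between calls to the robot, and variables do not carry over. Pictures are saved under pics/ and viewed, and the job is handed in when it is done.

```bash
ls -la; mkdir -p pics; python3 - <<'E'
from station import manip
import cv2
s=manip.sense(); print(s)
for n in ["side","top","wrist"]:
    d=manip.snapshot(n); cv2.imwrite(f"pics/{n}0.png",d["frame"][:,:,::-1]); print(n,d["camera_matrix"].tolist(),d["rvec"],d["tvec"])
E
```

```text
total 12
drwxr-xr-x  3 agent agent 4096 Dec  7 13:43 .
drwxr-xr-x 23 root  root  4096 Dec  7 13:43 ..
drwxr-xr-x  2 agent agent 4096 Dec  7 13:43 pics
{'t': 0.0, 'q': array([ 1.09149336e+00,  5.28467169e-01,  1.43388437e+00, -1.08903282e-05,
        1.18138998e+00, -1.78516442e-01]), 'qd': array([ 0.00134359, -0.00132897, -0.00068087, -0.00033359, -0.00238057,
        0.00064171]), 'tau': array([ 1.29383985e-03, -4.42345011e+01, -1.78029674e+01, -2.65976942e-04,
        8.19663604e-03, -4.64935269e-06]), 'tcp_pos': array([0.18481903, 0.59629948, 0.22493871]), 'tool_rot': array([ 0.6998451 , -0.10618419,  0.10570012, -0.69840478]), 'force': array([-0.50900713, -0.122706  , -0.58747028]), 'ft_torque': array([-0.04688352, -0.02085528, -0.02347036]), 'finger_gap': 1.0000923239541664}
side [[482.3661341916484, 0.0, 288.71546125521934], [0.0, 482.3661341916484, 209.61438166451714], [0.0, 0.0, 1.0]] [ 2.17624887 -0.44971274  0.25883948] [-0.38513046  0.25648782  0.9060141 ]
top [[384.0772471051876, 0.0, 275.24411782493627], [0.0, 384.0772471051876, 212.14497504965624], [0.0, 0.0, 1.0]] [ 2.14636664 -2.11686341  0.16855562] [0.1395311  0.49320913 0.92583648]
wrist [[368.1199791477853, 0.0, 275.254930369045], [0.0, 368.1199791477853, 215.01602628893576], [0.0, 0.0, 1.0]] [-2.30373276 -1.69747704 -0.2804138 ] [-0.62365294 -0.0419773   0.38075066]
```

View pics/side0.png

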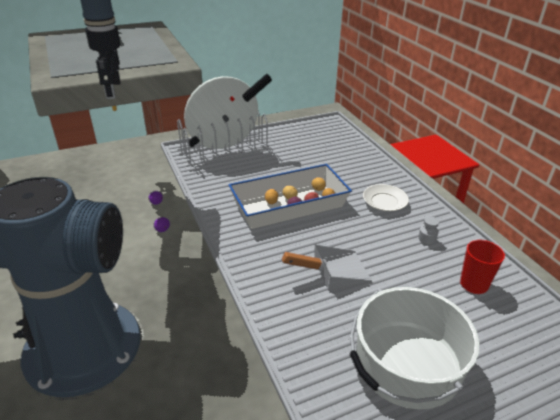

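View pics/top0.png

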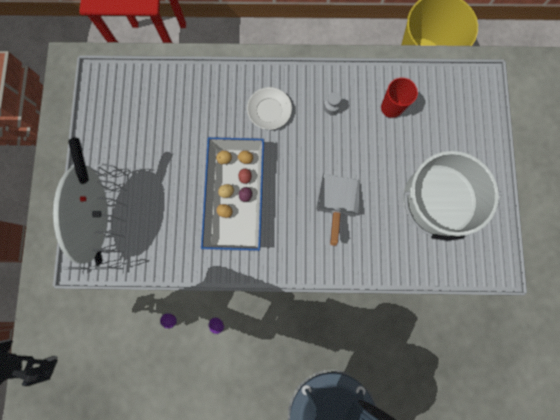

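View pics/wrist0.png

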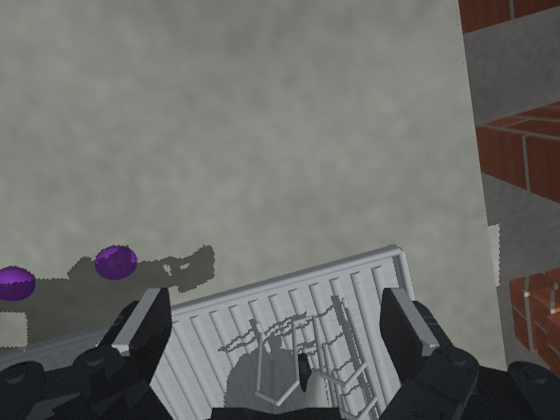

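```bash
cat > h.py <<'E'
import numpy as np, cv2
from station import manip
from scipy.spatial.transform import Rotation as R
def cloud(d):
    K=d["camera_matrix"]; Z=d["depth"]; v,u=np.mgrid[:420,:560]
    P=np.stack([(u-K[0,2])/K[0,0]*Z,(v-K[1,2])/K[1,1]*Z,Z],-1)
    Rm=cv2.Rodrigues(d["rvec"])[0]
    W=(P-d["tvec"].ravel())@Rm
    W[Z<=0]=np.nan
    return W
def plane(d,u,v,z):
    K=d["camera_matrix"];Rm=cv2.Rodrigues(d["rvec"])[0];t=d["tvec"].ravel()
    c=-Rm.T@t; r=Rm.T@np.array([(u-K[0,2])/K[0,0],(v-K[1,2])/K[1,1],1])
    return c+r*(z-c[2])/r[2]
def snap(n,tag,crop=None,f=1):
    d=manip.snapshot(n); im=d["frame"][:,:,::-1]
    if crop: x0,y0,x1,y1=crop; im=cv2.resize(im[y0:y1,x0:x1],None,fx=f,fy=f,interpolation=cv2.INTER_CUBIC)
    cv2.imwrite(f"pics/{tag}.png",im); return d
E
python3 - <<'E'
from h import *
np.set_printoptions(precision=4,suppress=True)
d=snap("top","topA",(190,120,390,270),4)
W=cloud(d); hsv=cv2.cvtColor(d["frame"],cv2.COLOR_RGB2HSV)
def st(u,v): print((u,v),W[v,u],plane(d,u,v,0.01))
for p in [(224,157),(246,157),(226,191),(224,211),(245,176),(246,195),(168,320),(216,325),(340,185),(337,228),(300,200),(235,230)]: st(*p)
# wood handle
m=((hsv[...,0]<18)&(hsv[...,1]>110)); m[:,:320]=0;m[:,360:]=0;m[:195]=0;m[255:]=0
n,l,s,c=cv2.connectedComponentsWithStats(m.astype(np.uint8)); i=1+np.argmax(s[1:,4]); print(s[i],c[i])
P=W[l==i]; P=P[~np.isnan(P[:,0])]; print(len(P),P.mean(0),P.min(0),P.max(0)); 
mu=P.mean(0); print(np.linalg.svd(P-mu)[2][0])
# tray blue rim
m=((hsv[...,0]>105)&(hsv[...,0]<130)&(hsv[...,1]>120)); m[:,:190]=0;m[:,280:]=0;m[:120]=0;m[260:]=0
ys,xs=np.nonzero(m); r=cv2.minAreaRect(np.stack([xs,ys],1).astype(np.float32)); b=cv2.boxPoints(r); q=np.array([plane(d,*p,0.069) for p in b]); print(q, q.mean(0))
# pot by height
Z=W[...,2]; pm=(np.abs(Z-0.105)<0.01)&(W[...,1]<0.0)&(W[...,0]>0.3); Q=W[pm]; print(len(Q),Q.min(0),Q.max(0))
E
```

```text
(224, 157) [0.6303 0.2791 0.0526] [0.6437 0.2854 0.01  ]
(246, 157) [0.6312 0.223  0.0519] [0.6445 0.2267 0.01  ]
(226, 191) [0.5417 0.2709 0.0519] [0.5511 0.2768 0.01  ]
(224, 211) [0.4906 0.274  0.0522] [0.4977 0.2801 0.01  ]
(245, 176) [0.5819 0.2244 0.0492] [0.5923 0.228  0.01  ]
(246, 195) [0.5319 0.2202 0.0532] [0.541  0.2239 0.01  ]
(168, 320) [0.224  0.4017 0.0386] [0.2208 0.4096 0.01  ]
(216, 325) [0.2141 0.2852 0.0386] [0.2106 0.2896 0.01  ]
(340, 185) [ 0.5703 -0.0221  0.0131] [ 0.5711 -0.0226  0.01  ]
(337, 228) [ 0.4494 -0.0039  0.0711] [ 0.4571 -0.0133  0.01  ]
(300, 200) [0.5304 0.0821 0.0055] [0.5295 0.0824 0.01  ]
(235, 230) [0.4478 0.2494 0.0145] [0.4483 0.2499 0.01  ]
[331 213   9  32 198] [334.9697 228.202 ]
198 [0.4492 0.0009 0.0708] [ 0.4096 -0.0119  0.0514] [0.4894 0.0129 0.0902]
[-0.9056  0.1494  0.397 ]
[[0.3967 0.324  0.069 ]
 [0.6773 0.3268 0.069 ]
 [0.6734 0.1783 0.069 ]
 [0.3936 0.1825 0.069 ]] [0.5352 0.2529 0.069 ]
1303 [ 0.4322 -0.3915  0.095 ] [ 0.8245 -0.1263  0.1106]
```

View pics/topA.png

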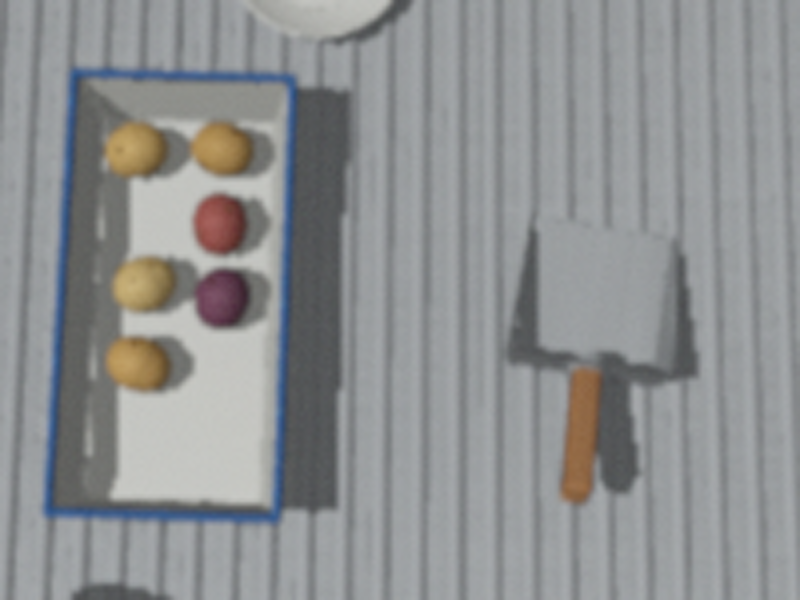

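```bash
cat >> h.py <<'E'
np.set_printoptions(precision=4,suppress=True)
def toolR(psi,th,phi=20,sgn=1):
    """psi yaw deg of scoop heading, th nose-down deg, phi forward tilt of tool in scoop frame"""
    S=R.from_euler('ZY',[psi,th],degrees=True).as_matrix(); p=np.radians(phi)
    y=np.array([np.sin(p),0,-np.cos(p)]); z=np.array([0,sgn,0.]); x=np.cross(y,z)
    return S@np.stack([x,y,z],1), S
def row(pos,Rt,s=None):
    s=s or manip.sense(); R0=R.from_quat(s["tool_rot"]).as_matrix()
    dp=R0.T@(np.array(pos)-s["tcp_pos"])*100; rv=R.from_matrix(R0.T@Rt).as_rotvec()
    n=max(np.linalg.norm(dp)/4.17,np.degrees(np.linalg.norm(rv))/7.16)
    print("row cm",np.round(dp,2),"rv",np.round(rv,3),"rows>=%.1f"%n, "F",s["force"],"t",s["t"])
E
python3 - <<'E'
from h import *
s=manip.sense(); print(R.from_quat(s["tool_rot"]).as_matrix())
d=manip.snapshot("top"); W=cloud(d)
Z=W[...,2]; pm=(np.abs(Z-0.105)<0.012)&(W[...,1]<-0.15)&(W[...,0]>0.38)&(W[...,0]<.72); Q=W[pm][:,:2]
A=np.c_[2*Q,np.ones(len(Q))]; x=np.linalg.lstsq(A,(Q**2).sum(1),rcond=None)[0]; print(x[:2],np.sqrt(x[2]+x[0]**2+x[1]**2),len(Q))
d=manip.snapshot("side"); W=cloud(d); Z=W[...,2]
pm=(np.abs(Z-0.102)<0.008)&(W[...,1]<-0.15)&(W[...,0]>0.38)&(W[...,0]<.72); Q=W[pm][:,:2]
A=np.c_[2*Q,np.ones(len(Q))]; x=np.linalg.lstsq(A,(Q**2).sum(1),rcond=None)[0]; print(x[:2],np.sqrt(x[2]+x[0]**2+x[1]**2),len(Q))
# handle in side
hsv=cv2.cvtColor(d["frame"],cv2.COLOR_RGB2HSV)
m=((hsv[...,0]<18)&(hsv[...,1]>110)); m[:,:275]=0;m[:,330:]=0;m[:245]=0;m[275:]=0
P=W[m]; P=P[~np.isnan(P[:,0])]; print(len(P),P.mean(0),P.min(0),P.max(0))
for sg in (1,-1):
    Rt,_=toolR(-9.2,0,20,sg); row([0.44,0.0,0.20],Rt)
E
```

```text
[[ 0.9551 -0.0006  0.2963]
 [-0.2963 -0.0012  0.9551]
 [-0.0002 -1.     -0.0013]]
[ 0.5328 -0.2761] 0.09815489670469513 1150
[ 0.5322 -0.2794] 0.09803557930998241 2156
354 [ 0.4468 -0.0067  0.0666] [ 0.4061 -0.0165  0.0369] [0.4899 0.0098 0.0899]
row cm [ 42.03   2.59 -49.44] rv [ 0.025 -0.139 -0.349] rows>=15.6 F [0.9138 0.0631 0.1059] t 0.3
row cm [ 42.03   2.59 -49.44] rv [0.522 2.958 0.038] rows>=24.0 F [0.9138 0.0631 0.1059] t 0.3
```

```bash
R='42.0,2.6,-49.4,0.025,-0.139,-0.349,6'; python3 -m handwheel '[42.0,2.6,-49.4,0.025,-0.139,-0.349,6,42.0,2.6,-49.4,0.025,-0.139,-0.349,6,42.0,2.6,-49.4,0.025,-0.139,-0.349,6,42.0,2.6,-49.4,0.025,-0.139,-0.349,6,42.0,2.6,-49.4,0.025,-0.139,-0.349,6,42.0,2.6,-49.4,0.025,-0.139,-0.349,6,42.0,2.6,-49.4,0.025,-0.139,-0.349,6,42.0,2.6,-49.4,0.025,-0.139,-0.349,6,42.0,2.6,-49.4,0.025,-0.139,-0.349,6,42.0,2.6,-49.4,0.025,-0.139,-0.349,6]' 120; python3 - <<'E'
from h import *
row([0.44,0,0.2],toolR(-9.2,0)[0])
E
```

```text
t: 1.13
tcp_pos: [0.3491, 0.2126, 0.2095]
tool_rot: [0.704, 0.068, 0.178, -0.685]
force: [-0.1, 0.4, 0.4]
finger_gap: 0.701
row cm [ 11.27   5.12 -19.55] rv [-0.001  0.001  0.002] rows>=5.5 F [-0.051   0.4394  0.3978] t 1.1333
```

```bash
python3 -m handwheel '[11.2,5.1,-19.5,0,0,0,6,11.2,5.1,-19.5,0,0,0,6,11.2,5.1,-19.5,0,0,0,6,11.2,5.1,-19.5,0,0,0,6,11.2,5.1,-19.5,0,0,0,6,11.2,5.1,-19.5,0,0,0,6,11.2,5.1,-19.5,0,0,0,6,11.2,5.1,-19.5,0,0,0,6]'; python3 - <<'E'
from h import *
d=snap("wrist","w1"); print(manip.sense()["tcp_pos"])
W=cloud(d);hsv=cv2.cvtColor(d["frame"],cv2.COLOR_RGB2HSV)
m=((hsv[...,0]<18)&(hsv[...,1]>110))&(W[...,2]<.12)&(W[...,2]>.03)&(abs(W[...,0]-.45)<.07)&(abs(W[...,1])<.05)
P=W[m]; print(len(P),P.mean(0),P.min(0),P.max(0)); mu=P.mean(0); print(np.linalg.svd(P-mu,full_matrices=False)[2][0])
row([0.451,0.0005,0.056],toolR(-9.2,0)[0])
E
```

```text
t: 1.8
tcp_pos: [0.4402, -0.0011, 0.1999]
tool_rot: [0.704, 0.065, 0.181, -0.684]
force: [-0.1, -0.4, 0.3]
finger_gap: 0.706
[0.4387 0.0009 0.1995]
2046 [0.4387 0.0001 0.0739] [ 0.4073 -0.0158  0.0506] [0.4927 0.0127 0.0876]
[ 0.9347 -0.1451 -0.3245]
row cm [-3.75 13.9   0.15] rv [ 0.    -0.003 -0.   ] rows>=3.5 F [-0.4471 -0.0146 -1.6926] t 1.85
```

View pics/w1.png

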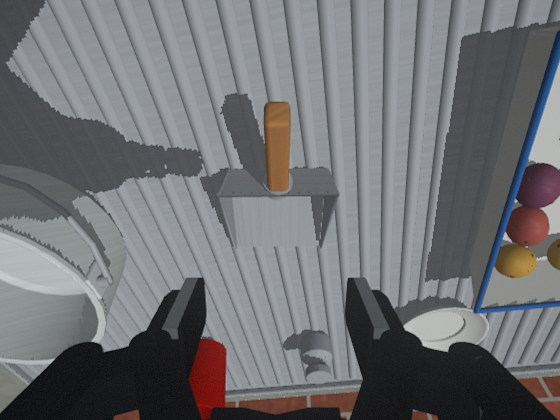

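```bash
python3 -m handwheel '[-3.7,10.5,0.1,0,0,0,6,-3.7,10.5,0.1,0,0,0,6,-3.7,10.5,0.1,0,0,0,6,-3.7,14.1,0.1,0,0,0,6,-3.7,14.1,0.1,0,0,0,6,-3.7,14.1,0.1,0,0,0,6,-3.7,14.1,0.1,0,0,0,6]'; python3 - <<'E'
from h import *
d=snap("wrist","w2"); print(manip.sense()["tcp_pos"])
snap("side","s2",(240,200,400,320),5)
E
```

```text
t: 2.43
tcp_pos: [0.4613, 0.0052, 0.0676]
tool_rot: [0.706, 0.057, 0.171, -0.685]
force: [0.3, 0.1, 0.5]
finger_gap: 0.701
[0.4623 0.0047 0.066 ]
```

View pics/w2.png

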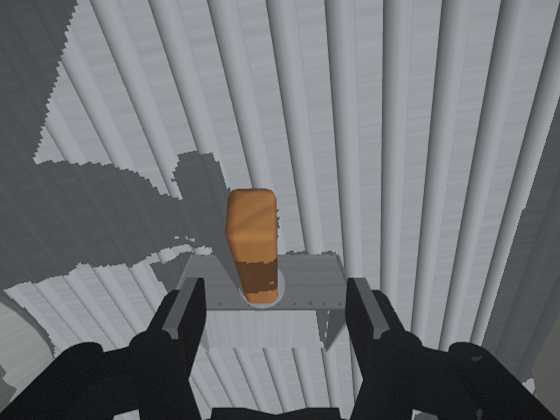

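View pics/s2.png

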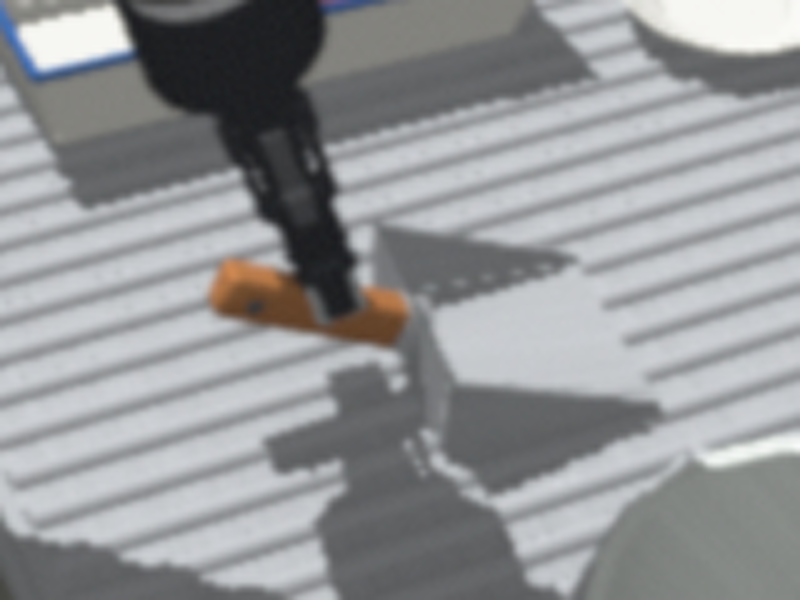

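```bash
python3 - <<'E'
from h import *
print(manip.sense()["tcp_pos"])
Rt=toolR(-9.2,0)[0]
row(np.array([0.451,0.0005,0.056])+Rt[:,1]*.003,Rt)
E
```

```text
[0.4618 0.005  0.067 ]
row cm [-1.29  1.02 -0.61] rv [ 0.004  0.002 -0.024] rows>=0.4 F [-0.185   0.0177 -0.2524] t 2.5333
```

```bash
python3 -m handwheel '[-1.2,1.0,-0.6,0,0,-0.024,6,-1.2,1.0,-0.6,0,0,-0.024,6,-1.2,1.0,-0.6,0,0,-0.024,6,-1.2,1.0,-0.6,0,0,-0.024,6]'; python3 - <<'E'
from h import *
s=manip.sense();print(s["tcp_pos"],s["q"])
Rt=toolR(-9.2,0)[0]
row(np.array([0.451,0.0005,0.056])+Rt[:,1]*.003,Rt)
E
```

```text
t: 2.87
tcp_pos: [0.4624, 0.0004, 0.0694]
tool_rot: [0.709, 0.059, 0.172, -0.682]
force: [-1.3, -0.4, -0.2]
finger_gap: 0.702
[0.4624 0.0004 0.0694] [-0.2541  0.5908  2.2134  1.1934  0.0202 -2.854 ]
row cm [-1.49  1.2  -0.16] rv [ 0.012  0.001 -0.019] rows>=0.5 F [-1.3007 -0.3619 -0.2111] t 2.8667
```

```bash
python3 - <<'E'
from h import *
row([0.44,0,0.15],toolR(-9.2,0,-5)[0])
E
```

```text
row cm [ 0.53 -8.33 -0.5 ] rv [ 0.012 -0.001  0.418] rows>=3.3 F [-1.3007 -0.3619 -0.2111] t 2.8667
```

```bash
python3 -m handwheel '[0.2,-4.0,-0.2,0,0,0.1,6,0.5,-8.3,-0.5,0.012,0,0.2,6,0.5,-8.3,-0.5,0.012,0,0.3,6,0.5,-8.3,-0.5,0.012,0,0.418,6,0.5,-8.3,-0.5,0.012,0,0.418,6,0.5,-8.3,-0.5,0.012,0,0.418,6,0.5,-8.3,-0.5,0.012,0,0.418,6]'; python3 - <<'E'
from h import *
s=manip.sense();print(s["tcp_pos"],s["q"])
row([0.44,0,0.15],toolR(-9.2,0,-5)[0])
E
```

```text
t: 3.45
tcp_pos: [0.4369, -0.0026, 0.1521]
tool_rot: [-0.698, 0.065, -0.047, 0.712]
force: [0.3, 1.2, -1.3]
finger_gap: 0.703
[ 0.4369 -0.0026  0.1521] [-0.2735  0.4129  1.9491  0.0209  0.8087 -1.6998]
row cm [0.27 0.2  0.3 ] rv [-0.018  0.002  0.06 ] rows>=0.5 F [ 0.3055  1.1689 -1.2513] t 3.45
```

```bash
python3 - <<'E'
from h import *
row([0.451,0,0.100],toolR(-9,0,0)[0])
row([0.451,0,0.053],toolR(-9,0,0)[0])
E
```

```text
row cm [1.49 5.18 0.38] rv [-0.018 -0.002 -0.027] rows>=1.3 F [ 0.3055  1.1689 -1.2513] t 3.45
row cm [1.61 9.87 0.3 ] rv [-0.018 -0.002 -0.027] rows>=2.4 F [ 0.3055  1.1689 -1.2513] t 3.45
```

```bash
python3 -m handwheel '[1.5,5.2,0.4,-0.018,0,-0.027,5,1.5,5.2,0.4,-0.018,0,-0.027,5,1.6,9.9,0.3,-0.018,0,-0.027,5,1.6,9.9,0.3,-0.018,0,-0.027,5,1.6,9.9,0.3,-0.018,0,-0.027,5,1.6,9.9,0.3,-0.018,0,-0.027,5]'; python3 - <<'E'
from h import *
s=manip.sense();print(s["tcp_pos"],s["q"])
row([0.451,0,0.053],toolR(-9,0,0)[0])
snap("wrist","w3")
snap("side","s3",(240,200,400,320),5)
E
```

```text
t: 3.95
tcp_pos: [0.4539, 0.0028, 0.0503]
tool_rot: [-0.703, 0.054, -0.056, 0.707]
force: [-0.3, 0.2, 0.1]
finger_gap: 0.589
[0.4539 0.0028 0.0503] [-0.2451  0.6291  1.9991  0.0126  0.5111 -1.6705]
row cm [-0.25 -0.27 -0.32] rv [-0.006  0.001  0.003] rows>=0.1 F [-0.2989  0.2253  0.1178] t 3.95
```

View pics/s3.png

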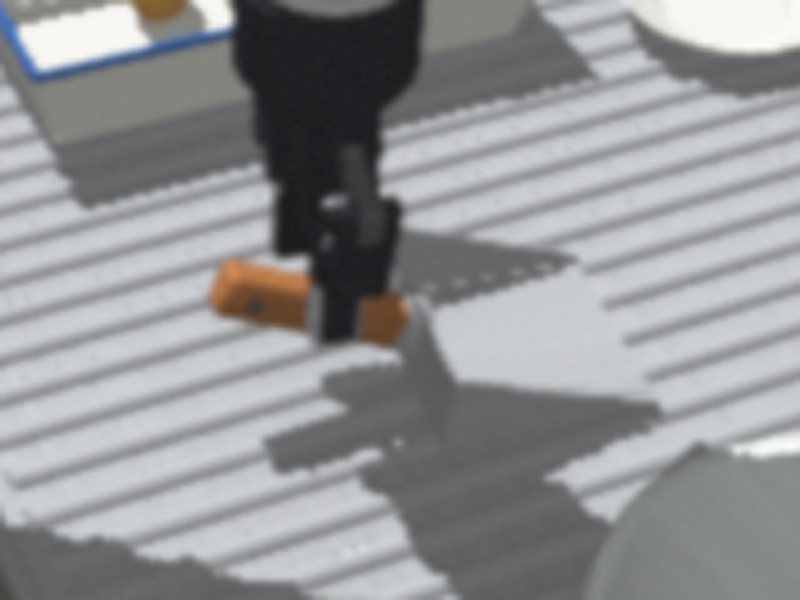

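View pics/w3.png

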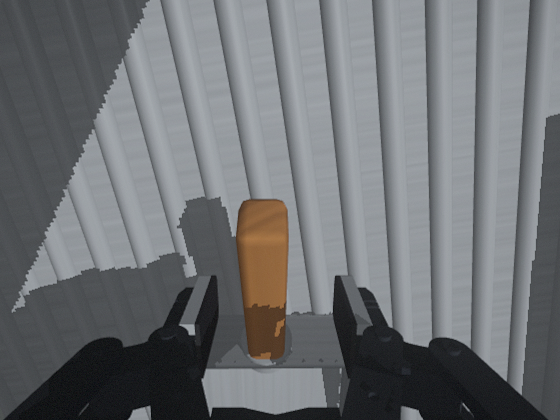

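```bash
python3 -m handwheel '[-0.3,-0.2,-0.4,0,0,0,5,-0.3,-0.2,-0.4,0,0,0,5,-0.3,-0.2,-0.4,0,0,0,0,-0.3,-0.2,-0.4,0,0,0,0,-0.3,-0.2,-0.4,0,0,0,0,-0.3,-0.2,-0.4,0,0,0,0,-0.3,-0.2,-0.4,0,0,0,0,-0.3,-0.2,-0.4,0,0,0,0,-0.3,-0.2,-0.4,0,0,0,0]' 120; python3 - <<'E'
from h import *
s=manip.sense();print(s["tcp_pos"],s["q"],s["finger_gap"]*85)
row([0.451,0,0.053],toolR(-9,0,0)[0])
snap("wrist","w4")
E
```

```text
t: 4.8
tcp_pos: [0.4508, -0.0008, 0.0521]
tool_rot: [-0.703, 0.054, -0.057, 0.707]
force: [-1.6, -0.9, 7.3]
finger_gap: 0.173
[ 0.4508 -0.0008  0.0521] [-0.2548  0.6233  2.0069  0.0127  0.5081 -1.6801] 14.719912958935263
row cm [ 0.01 -0.09  0.08] rv [-0.006  0.001  0.004] rows>=0.1 F [-1.5922 -0.8992  7.3477] t 4.8
```

View pics/w4.png

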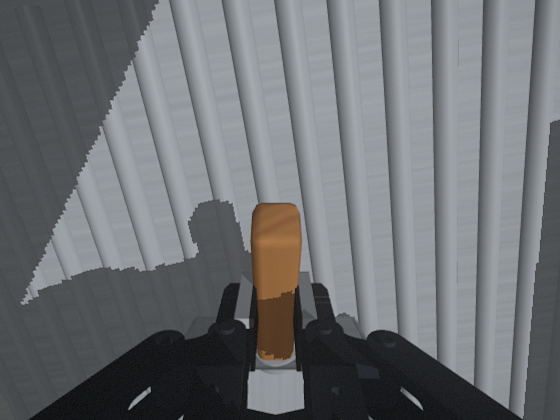

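```bash
cat >> h.py <<'E'
NT=np.array([-.136,0,.042])  # tcp relative to nose, scoop frame
def tgt(nose,psi,th,phi=0):
    Rt,S=toolR(psi,th,phi); return np.array(nose)+S@NT, Rt
def nr(nose,psi,th,phi=0):
    p,Rt=tgt(nose,psi,th,phi); print("tcp",p,end=' '); row(p,Rt)
def where(phi=0):
    s=manip.sense(); T=R.from_quat(s["tool_rot"]).as_matrix()
    # scoop frame from tool
    T0,_=toolR(0,0,phi); S=T@T0.T; e=R.from_matrix(S).as_euler('ZYX',degrees=True)
    print("nose est",s["tcp_pos"]-S@NT,"psi,th,roll",e,"F",s["force"],"t",s["t"],"q",s["q"],"gap",s["finger_gap"])
E
python3 - <<'E'
from h import *
where()
row([0.451,0,0.22],toolR(-9,0)[0])
nr([.46,.2525,.12],0,45)
E
```

```text
nose est [ 0.5853 -0.0218  0.0106] psi,th,roll [-8.9709 -0.2249  0.3321] F [-2.1833 -1.0058  7.7494] t 4.85 q [-0.2548  0.6233  2.0069  0.0126  0.5081 -1.6801] gap 0.1732663719820002
row cm [  0.08 -16.79   0.18] rv [-0.006 -0.    -0.345] rows>=4.0 F [-2.1833 -1.0058  7.7494] t 4.85
tcp [0.3935 0.2525 0.2459] row cm [ -9.53 -19.27  24.24] rv [-0.067 -0.146  0.788] rows>=7.8 F [-2.1833 -1.0058  7.7494] t 4.85
```

```bash
python3 -m handwheel '[0,-4,0,0,0,0,0,0,-8,0,0,0,0,0,0,-12,0,0,0,0,0,0,-16,0,0,0,0,0,0,-16,0,0,0,0,0,0,-16,0,0,0,0,0]' 120; python3 - <<'E'
from h import *
where()
nr([.46,.2525,.12],0,45)
d=snap("top","t5",(280,120,400,270),4); snap("side","s5",(200,150,480,360),2.8)
E
```

```text
t: 5.35
tcp_pos: [0.4514, -0.0018, 0.2134]
tool_rot: [-0.703, 0.052, -0.058, 0.707]
force: [-0.6, 1.0, -1.8]
finger_gap: 0.178
nose est [ 0.5861 -0.0227  0.1727] psi,th,roll [-8.9533 -0.5134  0.3127] F [-0.6192  1.0047 -1.8011] t 5.35 q [-0.2567  0.3104  1.8729  0.0078  0.9499 -1.6758] gap 0.17783870259586174
tcp [0.3935 0.2525 0.2459] row cm [-9.64 -3.2  24.23] rv [-0.066 -0.146  0.793] rows>=6.5 F [-0.6192  1.0047 -1.8011] t 5.35
```

View pics/t5.png

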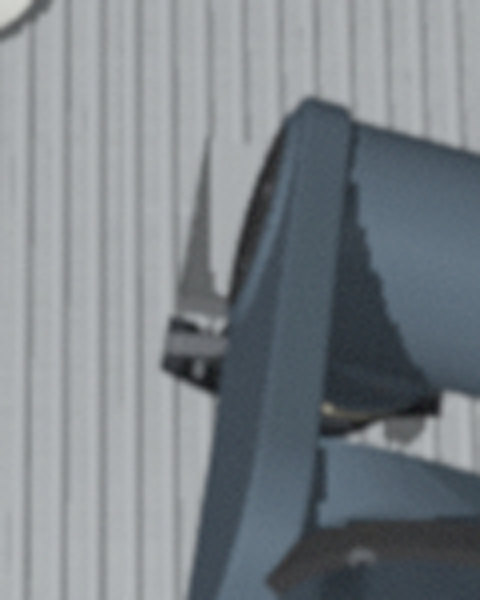

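View pics/s5.png

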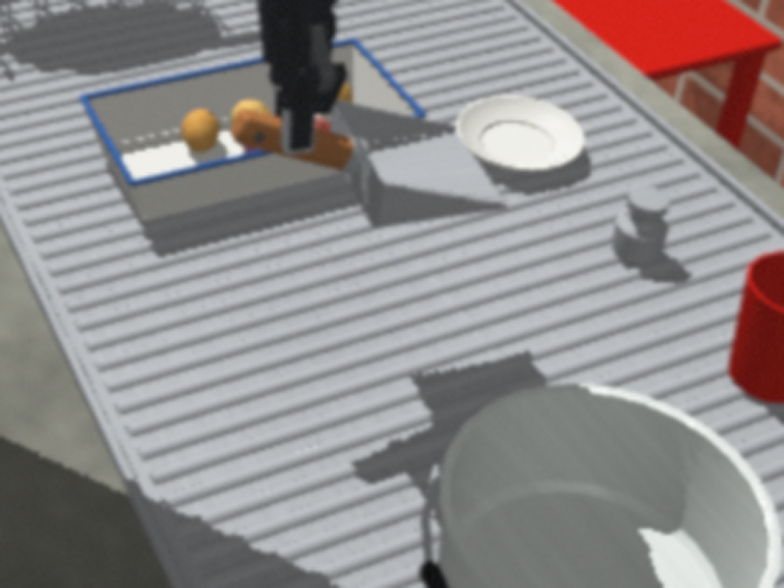

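```bash
python3 - <<'E'
from h import *
d=manip.snapshot("side"); W=cloud(d)
for u,v in [(362,196),(360,197),(381,223),(378,222),(370,210),(367,210),(350,212),(345,205)]: print(u,v,W[v,u],plane(d,u,v,.18))
E
```

```text
362 196 [0.5979 0.023  0.1718] [0.591  0.0133 0.18  ]
360 197 [0.5936 0.0237 0.1699] [0.5852 0.0117 0.18  ]
381 223 [0.7192 0.0962 0.0092] [ 0.5778 -0.0799  0.18  ]
378 222 [ 0.5775 -0.0707  0.1759] [ 0.5741 -0.075   0.18  ]
370 210 [ 0.5894 -0.0234  0.1692] [ 0.5804 -0.0354  0.18  ]
367 210 [ 0.5831 -0.0218  0.1699] [ 0.5748 -0.0331  0.18  ]
350 212 [ 0.5466 -0.0156  0.1708] [ 0.5396 -0.0259  0.18  ]
345 205 [0.5489 0.0092 0.171 ] [ 0.542  -0.0013  0.18  ]
```

```bash
sed -i 's/NT=np.array(\[-.136,0,.042\])/NT=np.array([-.137,0,.044])/' h.py; python3 -m handwheel '[-9.6,-3.2,24.2,-0.066,-0.146,0.793,0,-9.6,-3.2,24.2,-0.066,-0.146,0.793,0,-9.6,-3.2,24.2,-0.066,-0.146,0.793,0,-9.6,-3.2,24.2,-0.066,-0.146,0.793,0,-9.6,-3.2,24.2,-0.066,-0.146,0.793,0,-9.6,-3.2,24.2,-0.066,-0.146,0.793,0,-9.6,-3.2,24.2,-0.066,-0.146,0.793,0,-9.6,-3.2,24.2,-0.066,-0.146,0.793,0,-9.6,-3.2,24.2,-0.066,-0.146,0.793,0,-9.6,-3.2,24.2,-0.066,-0.146,0.793,0]' 120; python3 - <<'E'
from h import *
where()
nr([.46,.2525,.05],0,45)
d=snap("top","t6",(170,100,310,280),3.3); d2=snap("side","s6",(180,120,400,280),3.5)
E
```

```text
t: 6.33
tcp_pos: [0.3923, 0.2514, 0.2434]
tool_rot: [-0.652, 0.273, 0.273, 0.652]
force: [-0.2, 0.1, -0.3]
finger_gap: 0.174
nose est [0.4572 0.2513 0.115 ] psi,th,roll [-0.0791 45.4104 -0.0257] F [-0.1731  0.0542 -0.3179] t 6.3333 q [ 0.2225  0.6523  1.4117  0.1649  1.8539 -1.3659] gap 0.17444912574034427
tcp [0.3942 0.2525 0.178 ] row cm [4.79 4.46 0.11] rv [-0.001 -0.001 -0.007] rows>=1.6 F [-0.1731  0.0542 -0.3179] t 6.3333
```

View pics/t6.png

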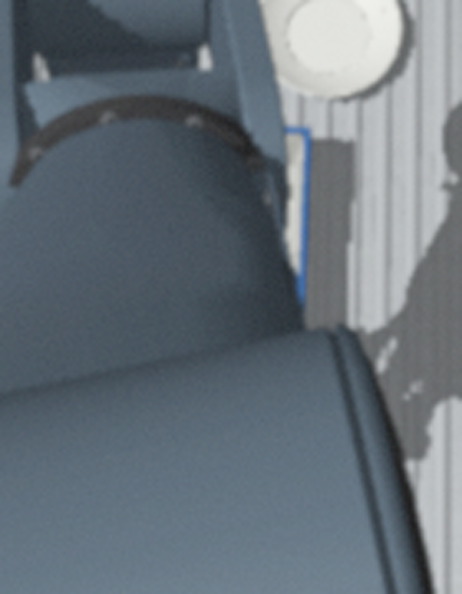

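View pics/s6.png

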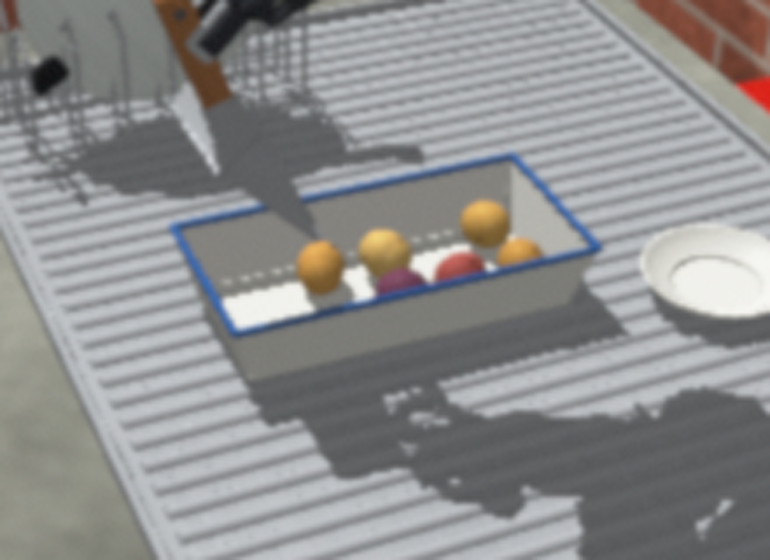

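```bash
python3 - <<'E'
from h import *
d=manip.snapshot("side"); W=cloud(d)
s=manip.sense(); T=R.from_quat(s["tool_rot"]).as_matrix(); S=T@toolR(0,0,0)[0].T; n=s["tcp_pos"]-S@NT
for q in [(0,.048,0),(0,-.048,0),(-.1,-.053,.042),(-.1,.053,.042)]:
    p=n+S@np.array(q); print(p,cv2.projectPoints(p,d["rvec"],d["tvec"],d["camera_matrix"],None)[0].ravel())
m=(W[...,0]>.36)&(W[...,0]<.5)&(W[...,1]>.19)&(W[...,1]<.32)&(W[...,2]>.085)&(W[...,2]<.2)
P=W[m]; print(len(P)); i=np.argsort(P[:,2])[:5]; print(P[i])
v,u=np.nonzero(m); print(u[i],v[i])
# fit plane of pan floor
for uv in [(264,180),(258,172),(252,165),(250,158)]: print(uv,W[uv[1],uv[0]], S.T@(W[uv[1],uv[0]]-n))
E
```

```text
[0.4581 0.2991 0.1167] [254.4531 167.4315]
[0.4579 0.2031 0.1166] [268.806  187.3601]
[0.4173 0.1981 0.2172] [252.5667 154.5025]
[0.4176 0.3041 0.2173] [236.8417 133.3662]
558
[[0.4642 0.2048 0.1122]
 [0.4609 0.203  0.1141]
 [0.466  0.2031 0.1156]
 [0.4634 0.2031 0.1163]
 [0.4612 0.2037 0.1164]]
[271 270 272 271 270] [188 188 187 187 187]
(264, 180) [0.4459 0.2032 0.1402] [-0.0252 -0.0479  0.0081]
(258, 172) [0.4318 0.2044 0.1648] [-0.0526 -0.0468  0.0153]
(252, 165) [0.4165 0.2011 0.1887] [-0.0804 -0.05    0.0213]
(250, 158) [0.4148 0.2086 0.2031] [-0.0918 -0.0426  0.0303]
```

```bash
python3 -m handwheel '[2.4,2.2,0.1,0,0,0,0,4.8,4.5,0.1,0,0,0,0,6.2,5.9,0.1,0,0,0,0,6.2,5.9,0.1,0,0,0,0,6.2,5.9,0.1,0,0,0,0]' 120; python3 - <<'E'
from h import *
where()
nr([.459,.2525,.018],0,45)
snap("side","s7",(180,120,400,280),3.5)
E
```

```text
t: 6.9
tcp_pos: [0.3943, 0.2526, 0.1594]
tool_rot: [-0.652, 0.273, 0.272, 0.653]
force: [0.2, 0.5, -0.8]
finger_gap: 0.172
nose est [0.4591 0.2526 0.031 ] psi,th,roll [-0.0652 45.4021  0.0711] F [ 0.2355  0.4551 -0.7936] t 6.9 q [ 0.223   0.7636  1.4552  0.1615  1.7006 -1.3909] gap 0.17160450080850803
tcp [0.3932 0.2525 0.146 ] row cm [ 0.88  1.02 -0.02] rv [-0.002 -0.001 -0.007] rows>=0.3 F [ 0.2355  0.4551 -0.7936] t 6.9
```

View pics/s7.png

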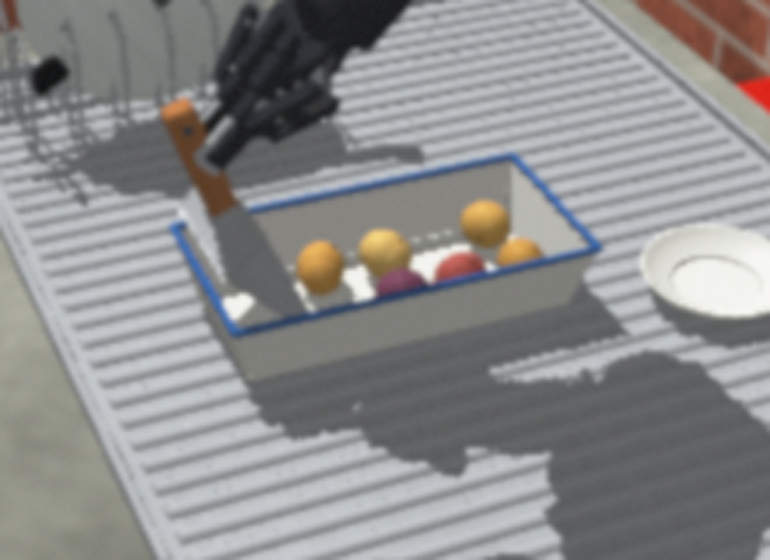

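```bash
python3 -m handwheel '[0.5,0.5,0,0,0,0,0,0.8,0.9,0,0,0,0,0,0.8,0.9,0,0,0,0,0]' 120; python3 - <<'E'
from h import *
where()
nr([.459,.2525,.017],0,45); nr([.50,.2525,.018],0,32); nr([.54,.2525,.018],0,20);nr([.58,.2525,.018],0,10);nr([.61,.2525,.018],0,5)
E
```

```text
t: 7.2
tcp_pos: [0.3934, 0.2535, 0.1485]
tool_rot: [-0.652, 0.273, 0.273, 0.653]
force: [0.2, 0.1, 4.9]
finger_gap: 0.176
nose est [0.4583 0.2537 0.0201] psi,th,roll [ 0.0759 45.3682  0.1536] F [0.232  0.1217 4.8848] t 7.2 q [ 0.2248  0.778   1.4611  0.162   1.6798 -1.3946] gap 0.17589473785365367
tcp [0.3932 0.2525 0.145 ] row cm [ 0.24  0.26 -0.1 ] rv [-0.002  0.001 -0.006] rows>=0.1 F [0.232  0.1217 4.8848] t 7.2
tcp [0.4071 0.2525 0.1279] row cm [ 2.43  0.47 -0.1 ] rv [-0.002  0.001 -0.233] rows>=1.9 F [0.232  0.1217 4.8848] t 7.2
tcp [0.4263 0.2525 0.1062] row cm [ 5.32  0.63 -0.1 ] rv [-0.002  0.001 -0.443] rows>=3.5 F [0.232  0.1217 4.8848] t 7.2
tcp [0.4527 0.2525 0.0851] row cm [ 8.68  0.23 -0.11] rv [-0.002  0.    -0.617] rows>=4.9 F [0.232  0.1217 4.8848] t 7.2
tcp [0.4774 0.2525 0.0738] row cm [11.22 -0.73 -0.11] rv [-0.002  0.    -0.705] rows>=5.6 F [0.232  0.1217 4.8848] t 7.2
```

```bash
sed -i 's/NT=np.array(\[-.137,0,.044\])/NT=np.array([-.140,0,.046])/' h.py; python3 - <<'E'
from h import *
where()
for x,t in [(.47,42),(.48,39),(.49,36),(.50,33),(.51,30),(.52,26),(.53,23),(.54,20)]: nr([x,.2525,.0175],0,t)
E
```

```text
nose est [0.459  0.2537 0.0166] psi,th,roll [ 0.0759 45.3682  0.1536] F [0.232  0.1217 4.8848] t 7.2 q [ 0.2248  0.778   1.4611  0.162   1.6798 -1.3946] gap 0.17589473785365367
tcp [0.3967 0.2525 0.1454] row cm [ 0.46 -0.02 -0.1 ] rv [-0.002  0.001 -0.059] rows>=0.5 F [0.232  0.1217 4.8848] t 7.2
tcp [0.4001 0.2525 0.1414] row cm [ 0.99  0.02 -0.1 ] rv [-0.002  0.001 -0.111] rows>=0.9 F [0.232  0.1217 4.8848] t 7.2
tcp [0.4038 0.2525 0.137 ] row cm [ 1.55  0.07 -0.1 ] rv [-0.002  0.001 -0.164] rows>=1.3 F [0.232  0.1217 4.8848] t 7.2
tcp [0.4076 0.2525 0.1323] row cm [ 2.15  0.12 -0.1 ] rv [-0.002  0.001 -0.216] rows>=1.7 F [0.232  0.1217 4.8848] t 7.2
tcp [0.4118 0.2525 0.1273] row cm [ 2.8   0.18 -0.1 ] rv [-0.002  0.001 -0.268] rows>=2.1 F [0.232  0.1217 4.8848] t 7.2
tcp [0.4143 0.2525 0.1202] row cm [ 3.49  0.49 -0.1 ] rv [-0.002  0.001 -0.338] rows>=2.7 F [0.232  0.1217 4.8848] t 7.2
tcp [0.4191 0.2525 0.1145] row cm [ 4.22  0.55 -0.1 ] rv [-0.002  0.001 -0.39 ] rows>=3.1 F [0.232  0.1217 4.8848] t 7.2
tcp [0.4242 0.2525 0.1086] row cm [ 5.    0.61 -0.1 ] rv [-0.002  0.001 -0.443] rows>=3.5 F [0.232  0.1217 4.8848] t 7.2
```

```bash
python3 -m handwheel '[0.5,0,-0.1,0,0,-0.06,0,1.0,0,-0.1,0,0,-0.11,0,1.55,0.05,-0.1,0,0,-0.16,0,2.15,0.1,-0.1,0,0,-0.215,0,2.8,0.2,-0.1,0,0,-0.27,0,2.8,0.2,-0.1,0,0,-0.27,0]' 120; python3 - <<'E'
from h import *
where()
snap("side","s8",(180,120,400,280),3.5)
for x,t in [(.52,26),(.53,23),(.54,20),(.55,17),(.56,14),(.57,12),(.58,10)]: nr([x,.2525,.0175],0,t)
E
```

```text
t: 7.7
tcp_pos: [0.4112, 0.2526, 0.1268]
tool_rot: [-0.683, 0.181, 0.182, 0.684]
force: [-0.8, 0.3, -0.4]
finger_gap: 0.174
nose est [0.5099 0.2528 0.0174] psi,th,roll [ 0.0603 29.7427  0.1011] F [-0.8417  0.2629 -0.4053] t 7.7 q [ 0.241   0.6932  1.5681  0.122   1.3879 -1.3837] gap 0.17422679189584284
tcp [0.4143 0.2525 0.1202] row cm [ 0.58  0.42 -0.01] rv [-0.001  0.001 -0.067] rows>=0.5 F [-0.1412 -0.5534 -0.7864] t 7.75
tcp [0.4191 0.2525 0.1145] row cm [ 1.27  0.67 -0.01] rv [-0.001  0.001 -0.119] rows>=1.0 F [-0.1412 -0.5534 -0.7864] t 7.75
tcp [0.4242 0.2525 0.1086] row cm [ 2.01  0.94 -0.01] rv [-0.001  0.001 -0.172] rows>=1.4 F [-0.1412 -0.5534 -0.7864] t 7.75
tcp [0.4296 0.2525 0.1024] row cm [ 2.78  1.21 -0.01] rv [-0.001  0.001 -0.224] rows>=1.8 F [-0.1412 -0.5534 -0.7864] t 7.75
tcp [0.4353 0.2525 0.096 ] row cm [ 3.6   1.48 -0.01] rv [-0.001  0.001 -0.276] rows>=2.2 F [-0.1412 -0.5534 -0.7864] t 7.75
tcp [0.4426 0.2525 0.0916] row cm [ 4.45  1.49 -0.01] rv [-0.001  0.001 -0.311] rows>=2.5 F [-0.1412 -0.5534 -0.7864] t 7.75
tcp [0.4501 0.2525 0.0871] row cm [ 5.33  1.51 -0.01] rv [-0.001  0.001 -0.346] rows>=2.8 F [-0.1412 -0.5534 -0.7864] t 7.75
```

View pics/s8.png

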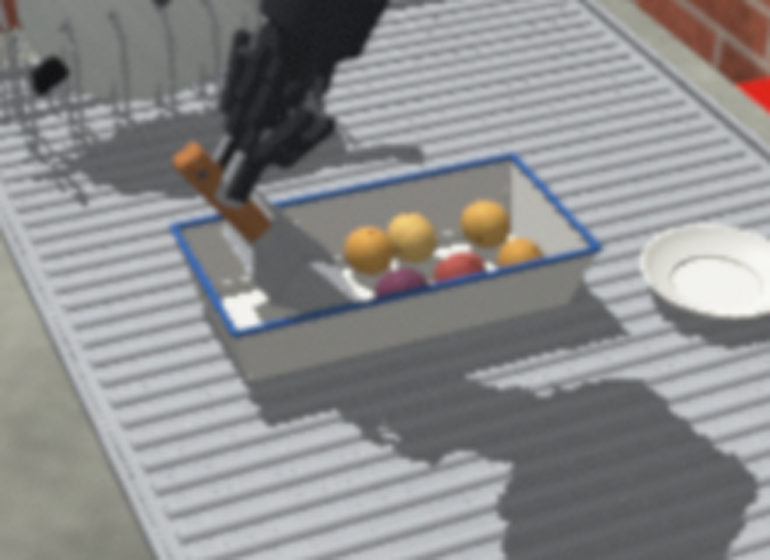

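```bash
python3 -m handwheel '[0.6,0.45,0,0,0,-0.067,0,1.3,0.75,0,0,0,-0.12,0,2.0,1.0,0,0,0,-0.17,0,2.8,1.3,0,0,0,-0.224,0,3.6,1.55,0,0,0,-0.276,0,4.45,1.6,0,0,0,-0.31,0,5.3,1.6,0,0,0,-0.346,0,5.3,1.6,0,0,0,-0.346,0]' 120; python3 - <<'E'
from h import *
where()
snap("side","s9",(180,120,400,280),3.5)
for x,t in [(.59,8),(.60,7),(.61,6),(.62,5),(.63,4)]: nr([x,.2525,.017],0,t)
E
```

```text
t: 8.42
tcp_pos: [0.4497, 0.2524, 0.0852]
tool_rot: [-0.704, 0.062, 0.062, 0.705]
force: [-0.5, -0.3, -1.1]
finger_gap: 0.17
nose est [0.5795 0.2524 0.0153] psi,th,roll [-0.029  10.0944  0.053 ] F [-0.4687 -0.2887 -1.1244] t 8.4167 q [ 0.2661  0.6526  1.7094  0.0579  0.9502 -1.3418] gap 0.1698894379348588
tcp [0.4578 0.2525 0.082 ] row cm [0.86 0.19 0.01] rv [-0.001 -0.001 -0.037] rows>=0.3 F [ 0.1412  0.7205 -0.8988] t 8.4667
tcp [0.4666 0.2525 0.0797] row cm [1.77 0.26 0.01] rv [-0.001 -0.001 -0.055] rows>=0.4 F [ 0.1412  0.7205 -0.8988] t 8.4667
tcp [0.4756 0.2525 0.0774] row cm [2.69 0.33 0.01] rv [-0.001 -0.001 -0.072] rows>=0.7 F [ 0.1412  0.7205 -0.8988] t 8.4667
tcp [0.4845 0.2525 0.075 ] row cm [3.62 0.41 0.01] rv [-0.001 -0.001 -0.09 ] rows>=0.9 F [ 0.1412  0.7205 -0.8988] t 8.4667
tcp [0.4935 0.2525 0.0727] row cm [4.55 0.48 0.01] rv [-0.001 -0.001 -0.107] rows>=1.1 F [ 0.1412  0.7205 -0.8988] t 8.4667
```

View pics/s9.png

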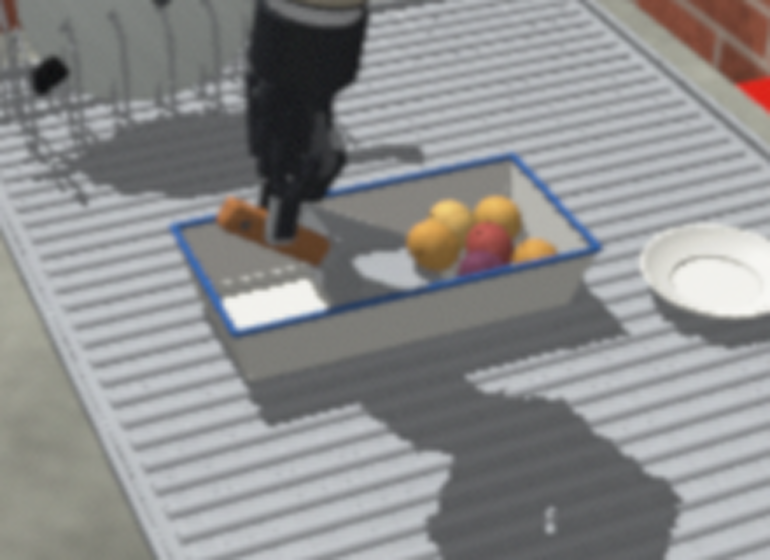

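```bash
python3 -m handwheel '[0.8,0.3,0,0,0,-0.03,0,1.7,0.45,0,0,0,-0.05,0,2.6,0.55,0,0,0,-0.07,0,3.5,0.65,0,0,0,-0.09,0,4.0,0.7,0,0,0,-0.09,0,4.0,0.7,0,0,0,-0.09,0]' 120; python3 - <<'E'
from h import *
where()
snap("side","s10",(180,120,400,280),3.5)
for x,t in [(.63,4),(.64,3),(.65,3)]: nr([x,.2525,.015],0,t)
E
```

```text
t: 8.97
tcp_pos: [0.4901, 0.2526, 0.0715]
tool_rot: [-0.706, 0.03, 0.029, 0.707]
force: [0.4, -0.3, -2.2]
finger_gap: 0.171
nose est [0.6258 0.2525 0.0141] psi,th,roll [-0.0485  4.7391  0.098 ] F [ 0.3746 -0.2998 -2.2239] t 8.9667 q [ 0.2603  0.6789  1.6856  0.0304  0.8568 -1.3305] gap 0.17067825991759789
tcp [0.4935 0.2525 0.0707] row cm [ 0.39  0.06 -0.01] rv [-0.002 -0.001 -0.013] rows>=0.1 F [-0.1096  0.616  -1.0176] t 9.0167
tcp [0.5026 0.2525 0.0683] row cm [ 1.31  0.23 -0.01] rv [-0.002 -0.001 -0.031] rows>=0.3 F [-0.1096  0.616  -1.0176] t 9.0167
tcp [0.5126 0.2525 0.0683] row cm [ 2.31  0.14 -0.  ] rv [-0.002 -0.001 -0.031] rows>=0.6 F [-0.1096  0.616  -1.0176] t 9.0167
```

View pics/s10.png

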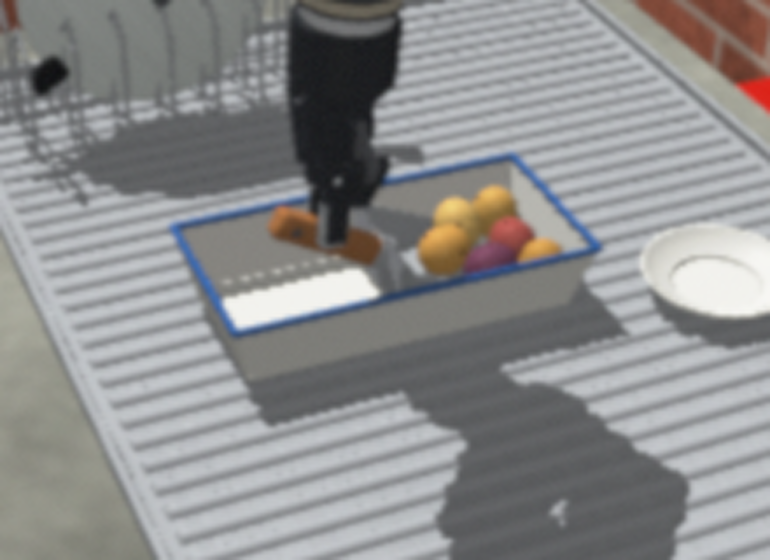

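```bash
python3 -m handwheel '[0.8,0.15,0,0,0,-0.015,0,1.4,0.25,0,0,0,-0.03,0,1.9,0.25,0,0,0,-0.03,0,2.1,0.25,0,0,0,-0.03,0,2.1,0.25,0,0,0,-0.03,0]' 120; python3 - <<'E'
from h import *
where()
snap("side","s11",(180,120,400,280),3.5)
snap("top","t11",(190,110,290,260),4)
E
```

```text
t: 9.43
tcp_pos: [0.5102, 0.2525, 0.0673]
tool_rot: [-0.706, 0.019, 0.018, 0.707]
force: [-1.2, 0.4, -1.4]
finger_gap: 0.174
nose est [0.6476 0.2525 0.014 ] psi,th,roll [-0.0371  3.0247  0.0912] F [-1.1795  0.3868 -1.4273] t 9.4333 q [ 0.2553  0.6936  1.661   0.0201  0.8378 -1.3286] gap 0.17390356835328025
```

View pics/s11.png

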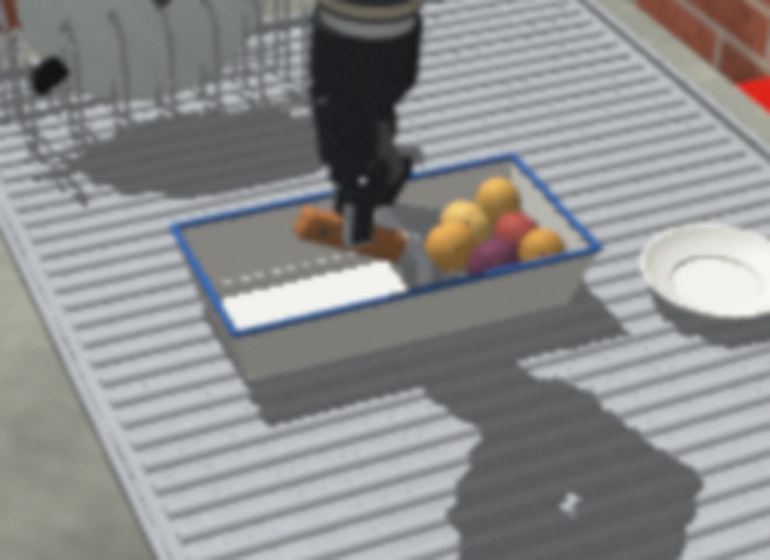

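View pics/t11.png

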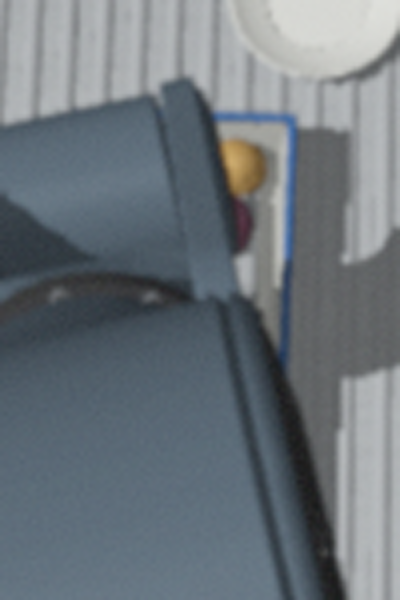

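```bash
cat >> h.py <<'E'
def potatoes(cam="side",box=(.35,.75,.15,.35,.02,.2)):
    d=manip.snapshot(cam); W=cloud(d); hsv=cv2.cvtColor(d["frame"],cv2.COLOR_RGB2HSV)
    inb=(W[...,0]>box[0])&(W[...,0]<box[1])&(W[...,1]>box[2])&(W[...,1]<box[3])&(W[...,2]>box[4])&(W[...,2]<box[5])
    m=inb&(hsv[...,1]>70)&((hsv[...,0]<30)|(hsv[...,0]>140))
    s=manip.sense(); T=R.from_quat(s["tool_rot"]).as_matrix(); S=T@toolR(0,0,0)[0].T; n=s["tcp_pos"]-S@NT
    for nm,mm in [("yel",(hsv[...,0]>=13)&(hsv[...,0]<30)),("red",((hsv[...,0]<9)|(hsv[...,0]>172))),("pur",(hsv[...,0]>140)&(hsv[...,0]<=172))]:
        P=W[m&mm]
        # greedy sphere centre clustering: push surface points 19mm along the view ray
        if len(P)<15: print(nm,len(P)); continue
        c=-cv2.Rodrigues(d["rvec"])[0].T@d["tvec"].ravel(); 
        lab=cv2.connectedComponentsWithStats((m&mm).astype(np.uint8))
        for i in range(1,lab[0]):
            if lab[2][i,4]<25: continue
            Q=W[lab[1]==i]; A=np.c_[2*Q,np.ones(len(Q))]
            top=Q[Q[:,2]>np.percentile(Q[:,2],95)].mean(0)
            me=np.median(Q,0); r=(me-c)/np.linalg.norm(me-c); ce=me+r*.015
            print(nm,lab[2][i,4],"px",lab[3][i],"centre~",ce,"scoop",S.T@(ce-n)+[.05,0,0],"top",top, "ext",Q.min(0),Q.max(0))
E
python3 -c "
from h import *
potatoes()"
```

```text
yel 375 px [313.4667 183.3627] centre~ [0.6149 0.2785 0.0444] scoop [0.0159 0.026  0.0285] top [0.6418 0.2842 0.0632] ext [0.5681 0.2338 0.0229] [0.6689 0.3158 0.0651]
yel 94 px [270.617 184.266] centre~ [0.4845 0.2574 0.085 ] scoop [-0.1164  0.0049  0.0622] top [0.4746 0.2495 0.104 ] ext [0.4652 0.2406 0.0738] [0.4994 0.26   0.1045]
yel 82 px [333.7683 189.1585] centre~ [0.6482 0.2224 0.0509] scoop [ 0.0489 -0.0301  0.0368] top [0.6419 0.2137 0.0658] ext [0.63   0.2023 0.0436] [0.6578 0.2264 0.067 ]
yel 61 px [289.4098 189.6557] centre~ [0.5376 0.256  0.0564] scoop [-0.0618  0.0035  0.0365] top [0.5296 0.2464 0.0756] ext [0.5105 0.2407 0.051 ] [0.5446 0.2528 0.0766]
red 91 px [324.8901 185.6264] centre~ [0.6435 0.2575 0.0429] scoop [0.0446 0.005  0.0286] top [0.6206 0.2298 0.06  ] ext [0.5916 0.211  0.0343] [0.6677 0.2887 0.0634]
pur 83 px [320.012  192.5663] centre~ [0.6106 0.2276 0.0462] scoop [ 0.0116 -0.0249  0.0302] top [0.609  0.2199 0.061 ] ext [0.5903 0.2083 0.0424] [0.624  0.2309 0.0612]
```

```bash
python3 -m handwheel '[0,0,0,0,0,-0.06,0,0,0,0,0,0,-0.12,0,0,-0.3,0,0,0,-0.18,0,0,-0.6,0,0,0,-0.24,0,0,-1,0,0,0,-0.3,0,0,-1.4,0,0,0,-0.36,0,0,-2,0,0,0,-0.4,0,0,-3,0,0,0,-0.4,0,0,-3,0,0,0,-0.4,0]' 120; python3 - <<'E'
from h import *
where()
snap("side","s12",(180,120,400,280),3.5)
E
```

```text
t: 10.33
tcp_pos: [0.5105, 0.2527, 0.0983]
tool_rot: [-0.696, -0.122, -0.122, 0.697]
force: [0.7, -0.4, -2.8]
finger_gap: 0.165
nose est [0.6578 0.2528 0.1026] psi,th,roll [ -0.0227 -19.8523   0.0988] F [ 0.6992 -0.3937 -2.8333] t 10.3333 q [ 0.3204  0.584   1.9177 -0.3352  0.3263 -0.9493] gap 0.16542789774971484
```

View pics/s12.png

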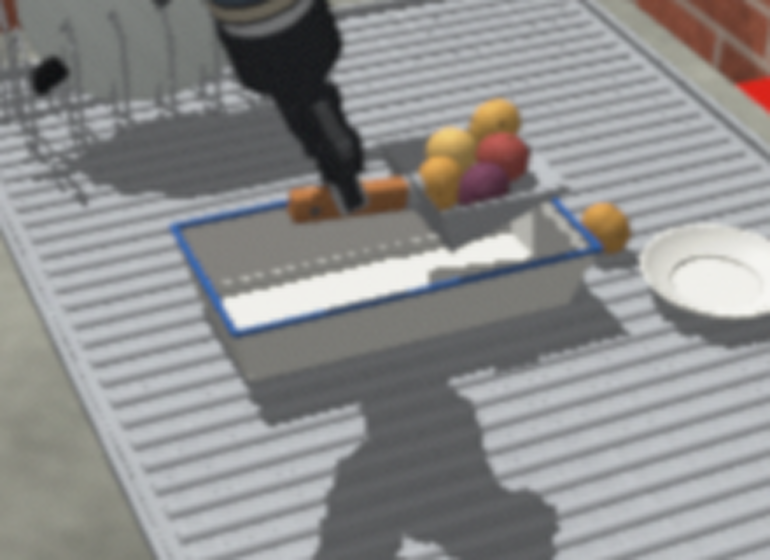

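```bash
python3 - <<'E'
from h import *
potatoes(box=(.5,.95,.1,.4,.0,.25))
d=snap("top","t12",(170,30,330,190),4)
E
```

```text
yel 375 px [311.6693 162.6347] centre~ [0.6025 0.2779 0.112 ] scoop [0.0009 0.0254 0.0285] top [0.6376 0.2808 0.1392] ext [0.5549 0.2244 0.0894] [0.6531 0.2996 0.1408]
yel 86 px [290.     175.5581] centre~ [0.5383 0.257  0.099 ] scoop [-0.0639  0.0044  0.038 ] top [0.5256 0.2473 0.1147] ext [0.5109 0.2406 0.0925] [0.5484 0.2635 0.1154]
yel 138 px [353.6159 182.971 ] centre~ [0.7293 0.2541 0.0313] scoop [ 0.0927  0.0016 -0.0904] top [0.7264 0.2498 0.0491] ext [0.7082 0.2305 0.0085] [0.77   0.3065 0.0509]
red 149 px [322.6846 164.349 ] centre~ [0.6265 0.2473 0.1175] scoop [ 0.0253 -0.0052  0.0256] top [0.6228 0.2446 0.134 ] ext [0.5792 0.2229 0.1021] [0.6398 0.2569 0.135 ]
pur 107 px [317.8598 171.9626] centre~ [0.5991 0.2261 0.1129] scoop [-0.0019 -0.0263  0.0306] top [0.5981 0.2207 0.1289] ext [0.5797 0.2045 0.1057] [0.6112 0.2283 0.1295]
```

View pics/t12.png

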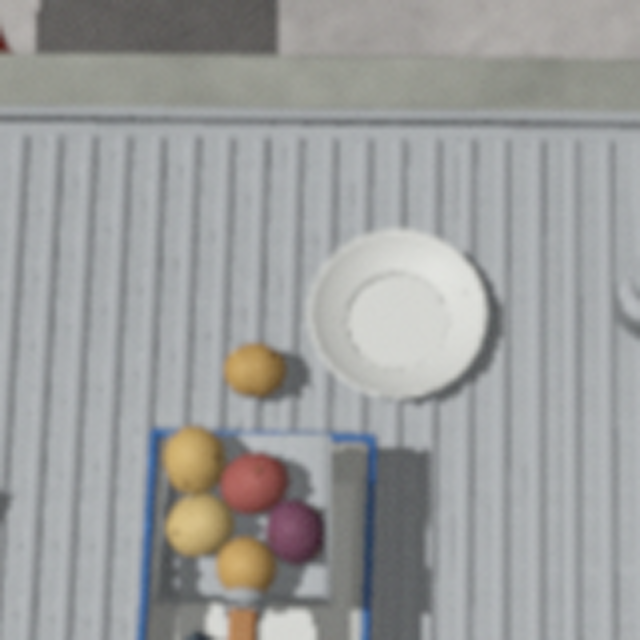

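```bash
python3 - <<'E'
from h import *
for k in range(2): potatoes("top",box=(.69,.95,.1,.4,.015,.08))
d=manip.snapshot("top"); W=cloud(d); m=(W[...,2]>.022)&(W[...,2]<.045)&(W[...,0]>.68)&(W[...,0]<.85)&(W[...,1]>.08)&(W[...,1]<.225); P=W[m]; print("saucer",P.min(0),P.max(0))
E
```

```text
yel 153 px [230.6667 120.8039] centre~ [0.7379 0.268  0.0273] scoop [ 0.1     0.0158 -0.0965] top [0.7371 0.2673 0.0476] ext [0.7193 0.2483 0.0271] [0.7499 0.2854 0.0488]
red 0
pur 0
yel 152 px [228.3618 119.3158] centre~ [0.7419 0.2751 0.0285] scoop [ 0.1044  0.023  -0.0965] top [0.7408 0.2732 0.0484] ext [0.7229 0.2556 0.0304] [0.7554 0.2937 0.0496]
red 0
pur 0
saucer [0.7149 0.1083 0.022 ] [0.8332 0.2239 0.0349]
```

```bash
python3 - <<'E'
from h import *
where()
T,_=toolR(0,-20,0); row([.48,.2525,.28],T)
E
```

```text
nose est [0.658  0.2521 0.1009] psi,th,roll [ -0.0785 -19.7495   0.0637] F [ 0.8245  0.238  -2.5098] t 10.6333 q [ 0.3194  0.5868  1.9171 -0.3357  0.326  -0.9485] gap 0.1722762068613024
row cm [  3.3  -18.28   0.04] rv [-0.001 -0.001 -0.004] rows>=4.5 F [ 0.8245  0.238  -2.5098] t 10.6333
```

```bash
python3 -m handwheel '[0,-0.8,0,0,0,0,0,0.3,-2.5,0,0,0,0,0,0.8,-5,0,0,0,0,0,1.4,-8,0,0,0,0,0,1.9,-11,0,0,0,0,0,2.4,-14,0,0,0,0,0,2.9,-16.5,0,0,0,0,0,3.3,-18,0,0,0,0,0,3.3,-18.2,0,0,0,0,0,3.3,-18.2,0,0,0,0,0]' 120; python3 - <<'E'
from h import *
where()
potatoes("top",box=(.5,.95,.1,.6,.015,.08))
snap("side","s13"); snap("top","t13")
for y,psi,x in [(.15,-5,.46),(0,-15,.43),(-.12,-25,.40),(-.2,-30,.39)]:
    T,_=toolR(psi,-20,0); row([x,y,.28],T)
E
```

```text
t: 11.47
tcp_pos: [0.4798, 0.2523, 0.2808]
tool_rot: [-0.696, -0.122, -0.122, 0.697]
force: [0.1, -0.5, -2.5]
finger_gap: 0.17
nose est [0.6271 0.2522 0.2851] psi,th,roll [ -0.078  -19.8845   0.1336] F [ 0.0553 -0.5321 -2.5143] t 11.4667 q [ 0.3413  0.245   1.7979 -0.1607  0.776  -1.132 ] gap 0.17016046468398827
yel 152 px [225.2434 107.4605] centre~ [0.7756 0.2842 0.0272] scoop [ 0.1041  0.0322 -0.2913] top [0.7721 0.2822 0.0481] ext [0.7565 0.2651 0.0298] [0.7902 0.3029 0.0492]
red 0
pur 0
row cm [ -1.69  -0.83 -10.17] rv [-0.029  0.081 -0.008] rows>=2.5 F [ 0.2981 -0.6904 -3.3733] t 11.6167
row cm [ -4.5   -1.83 -25.17] rv [-0.088  0.246 -0.008] rows>=6.1 F [ 0.2981 -0.6904 -3.3733] t 11.6167
row cm [ -7.32  -2.83 -37.18] rv [-0.147  0.41  -0.008] rows>=9.1 F [ 0.2981 -0.6904 -3.3733] t 11.6167
row cm [ -8.26  -3.17 -45.18] rv [-0.177  0.492 -0.008] rows>=11.0 F [ 0.2981 -0.6904 -3.3733] t 11.6167
```

View pics/s13.png

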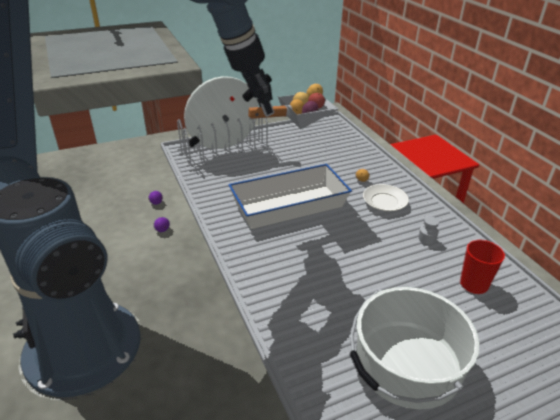

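View pics/t13.png

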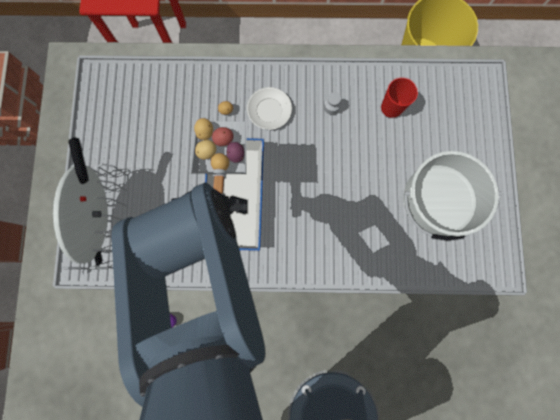

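```bash
python3 -m handwheel '[-0.1,0,-0.7,0,0.01,0,0,-0.3,-0.1,-2.2,-0.01,0.02,0,0,-0.7,-0.3,-4.6,-0.015,0.04,0,0,-1.2,-0.5,-7.6,-0.02,0.06,0,0,-1.8,-0.8,-10.6,-0.03,0.09,0,0,-2.4,-1.0,-13.8,-0.045,0.13,0,0,-3.0,-1.25,-17.0,-0.06,0.16,0,0,-3.6,-1.5,-20.2,-0.07,0.195,0,0,-4.2,-1.7,-23.4,-0.08,0.23,0,0,-4.8,-1.95,-26.6,-0.095,0.265,0,0]' 120; python3 - <<'E'
from h import *
where()
T,_=toolR(-30,-20,0); row([.39,-.2,.28],T)
E
```

```text
t: 12.45
tcp_pos: [0.4262, -0.0158, 0.2807]
tool_rot: [0.707, 0.021, 0.218, -0.673]
force: [1.0, -0.9, -1.8]
finger_gap: 0.178
nose est [ 0.5676 -0.0572  0.2844] psi,th,roll [-16.3234 -19.6425   0.0292] F [ 1.0122 -0.8679 -1.8455] t 12.45 q [-0.3059  0.0497  2.0504  0.0118  0.6988 -1.5996] gap 0.17789116396957164
row cm [  1.58   0.63 -18.7 ] rv [-0.081  0.225 -0.006] rows>=4.5 F [ 1.0122 -0.8679 -1.8455] t 12.45
```

```bash
python3 -m handwheel '[0.25,0.1,-3.2,-0.01,0.04,0,0,0.5,0.2,-6.4,-0.03,0.08,0,0,0.8,0.3,-9.6,-0.045,0.12,0,0,1.0,0.4,-12.4,-0.06,0.155,0,0,1.25,0.5,-14.8,-0.07,0.18,0,0,1.4,0.55,-16.7,-0.08,0.205,0,0,1.5,0.6,-17.8,-0.08,0.22,0,0,1.55,0.6,-18.2,-0.08,0.22,0,0,1.55,0.6,-18.2,-0.08,0.22,0,0]' 120; python3 - <<'E'
from h import *
where()
potatoes("top",box=(.5,.95,.1,.6,.015,.08))
snap("side","s14"); snap("top","t14")
C=np.array([.5325,-.278]); psi=-30; u=np.array([np.cos(np.radians(psi)),np.sin(np.radians(psi))])
for off,z,th in [(-.03,.2,-15),(-.03,.14,-5),(-.025,.13,10),(-.02,.12,30),(-.015,.12,60)]:
    n=C+off*u; nr([*n,z],psi,th)
E
```

```text
t: 13.2
tcp_pos: [0.3924, -0.1943, 0.2803]
tool_rot: [0.704, -0.062, 0.295, -0.642]
force: [-0.2, 1.2, -3.2]
finger_gap: 0.171
nose est [ 0.5203 -0.2673  0.284 ] psi,th,roll [-29.7173 -19.6636   0.0057] F [-0.1968  1.223  -3.19  ] t 13.2 q [-0.7783  0.0631  2.0371  0.1326  0.7133 -1.9164] gap 0.17102936596413576
yel 155 px [225.1032 107.5032] centre~ [0.7755 0.2847 0.0271] scoop [-0.0844  0.6048 -0.2251] top [0.7709 0.2826 0.0476] ext [0.7571 0.2651 0.0252] [0.7904 0.3031 0.0491]
red 0
pur 0
tcp [ 0.3791 -0.1894  0.2082] row cm [-3.68  6.34 -0.43] rv [-0.003  0.007  0.081] rows>=1.8 F [ 0.3973 -0.5633 -2.3381] t 13.35
tcp [ 0.3823 -0.1913  0.1736] row cm [-4.5   9.72 -0.43] rv [-0.002  0.008  0.256] rows>=2.6 F [ 0.3973 -0.5633 -2.3381] t 13.35
tcp [ 0.3984 -0.2006  0.1996] row cm [-1.87  7.9  -0.44] rv [-0.001  0.008  0.518] rows>=4.1 F [ 0.3973 -0.5633 -2.3381] t 13.35
tcp [ 0.4301 -0.2189  0.2298] row cm [ 2.6   6.29 -0.47] rv [-0.     0.008  0.867] rows>=6.9 F [ 0.3973 -0.5633 -2.3381] t 13.35
tcp [ 0.4934 -0.2554  0.2642] row cm [10.64  5.5  -0.53] rv [0.002 0.008 1.39 ] rows>=11.1 F [ 0.3973 -0.5633 -2.3381] t 13.35
```

View pics/s14.png

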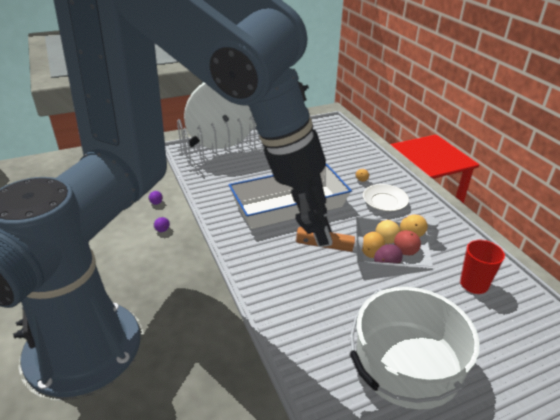

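View pics/t14.png

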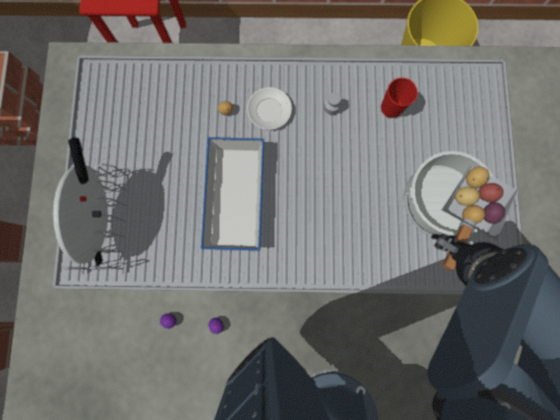

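```bash
python3 -m handwheel '[-1.2,2,-0.4,0,0,0.03,0,-2.6,4.2,-0.4,0,0,0.05,0,-3.7,6.3,-0.4,0,0,0.08,0,-4.2,8.5,-0.4,0,0,0.17,0,-4.5,9.7,-0.4,0,0,0.256,0,-4.5,9.7,-0.4,0,0,0.256,0]' 120; python3 - <<'E'
from h import *
where()
C=np.array([.5325,-.278]); psi=-30; u=np.array([np.cos(np.radians(psi)),np.sin(np.radians(psi))])
for off,z,th in [(-.03,.135,3),(-.03,.13,10),(-.03,.13,17),(-.03,.13,24),(-.025,.125,31),(-.025,.12,38),(-.025,.12,45),(-.02,.12,52),(-.02,.12,59),(-.02,.12,65)]:
    n=C+off*u; nr([*n,z],psi,th)
snap("side","s15",(260,150,540,360),2.8)
E
```

```text
t: 13.85
tcp_pos: [0.3857, -0.1931, 0.1728]
tool_rot: [0.691, -0.15, 0.21, -0.675]
force: [2.1, -0.9, -2.4]
finger_gap: 0.173
nose est [ 0.5106 -0.2637  0.1393] psi,th,roll [-29.4548  -5.038    0.0073] F [ 2.0563 -0.8739 -2.3696] t 13.85 q [-0.7388  0.3309  2.0197  0.0304  0.7055 -1.8178] gap 0.172618196131198
tcp [ 0.3875 -0.1943  0.1883] row cm [ 0.35 -1.52 -0.01] rv [-0.    0.01  0.14] rows>=1.1 F [ 2.0563 -0.8739 -2.3696] t 13.85
tcp [ 0.394  -0.1981  0.1996] row cm [ 1.2  -2.58 -0.02] rv [0.    0.01  0.262] rows>=2.1 F [ 2.0563 -0.8739 -2.3696] t 13.85
tcp [ 0.4022 -0.2028  0.2149] row cm [ 2.28 -4.03 -0.03] rv [0.001 0.01  0.385] rows>=3.1 F [ 2.0563 -0.8739 -2.3696] t 13.85
tcp [ 0.412  -0.2084  0.229 ] row cm [ 3.52 -5.33 -0.04] rv [0.001 0.01  0.507] rows>=4.1 F [ 2.0563 -0.8739 -2.3696] t 13.85
tcp [ 0.4274 -0.2173  0.2365] row cm [ 5.37 -5.92 -0.06] rv [0.002 0.009 0.629] rows>=5.0 F [ 2.0563 -0.8739 -2.3696] t 13.85
tcp [ 0.4398 -0.2245  0.2424] row cm [ 6.84 -6.39 -0.07] rv [0.003 0.009 0.751] rows>=6.0 F [ 2.0563 -0.8739 -2.3696] t 13.85
tcp [ 0.4533 -0.2323  0.2515] row cm [ 8.47 -7.15 -0.08] rv [0.003 0.009 0.873] rows>=7.0 F [ 2.0563 -0.8739 -2.3696] t 13.85
tcp [ 0.4719 -0.243   0.2586] row cm [10.68 -7.68 -0.1 ] rv [0.004 0.009 0.995] rows>=8.0 F [ 2.0563 -0.8739 -2.3696] t 13.85
tcp [ 0.4869 -0.2517  0.2637] row cm [12.44 -8.03 -0.12] rv [0.004 0.009 1.118] rows>=8.9 F [ 2.0563 -0.8739 -2.3696] t 13.85
tcp [ 0.5    -0.2593  0.2663] row cm [13.98 -8.16 -0.14] rv [0.005 0.009 1.222] rows>=9.8 F [ 2.0563 -0.8739 -2.3696] t 13.85
```

View pics/s15.png

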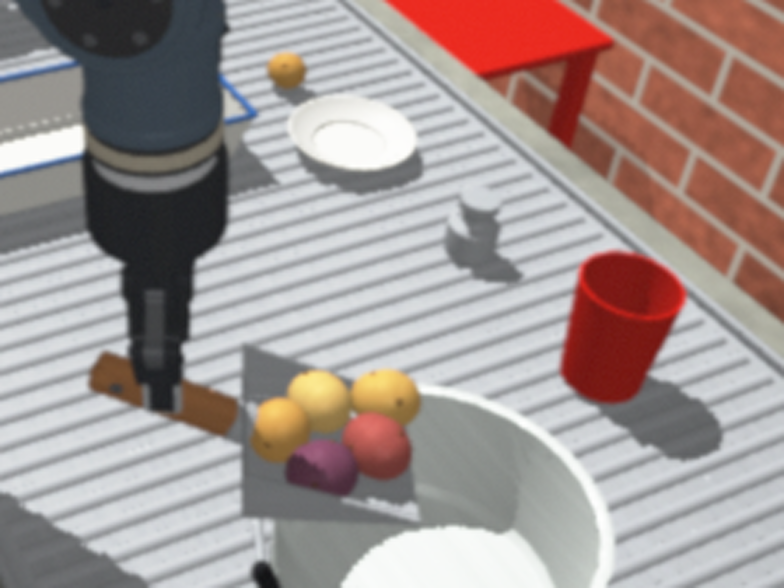

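```bash
python3 -m handwheel '[0.3,-1.5,0,0,0,0.12,0,1.2,-2.6,0,0,0.01,0.24,0,2.2,-4,0,0,0.01,0.36,0,3.5,-5.3,0,0,0.01,0.48,0,5.2,-5.9,0,0,0.01,0.6,0,6.7,-6.4,0,0,0.01,0.72,0,8.3,-7.1,-0.1,0,0.01,0.84,0,10.2,-7.6,-0.1,0,0.01,0.96,0,11.8,-8,-0.1,0,0.01,1.08,0,13.4,-8.1,-0.1,0,0.01,1.18,0]' 120; python3 - <<'E'
from h import *
where()
snap("side","s16",(260,150,540,360),2.8)
E
```

```text
t: 14.73
tcp_pos: [0.494, -0.2554, 0.2678]
tool_rot: [-0.49, 0.511, 0.197, 0.678]
force: [0.3, -1.3, -1.8]
finger_gap: 0.173
nose est [ 0.5148 -0.2677  0.1224] psi,th,roll [-30.2068  62.3886  -0.2611] F [ 0.2884 -1.2857 -1.7509] t 14.7333 q [-0.6269  0.9298  0.9213 -0.1337  2.3727 -1.7135] gap 0.17317946536065604
```

View pics/s16.png

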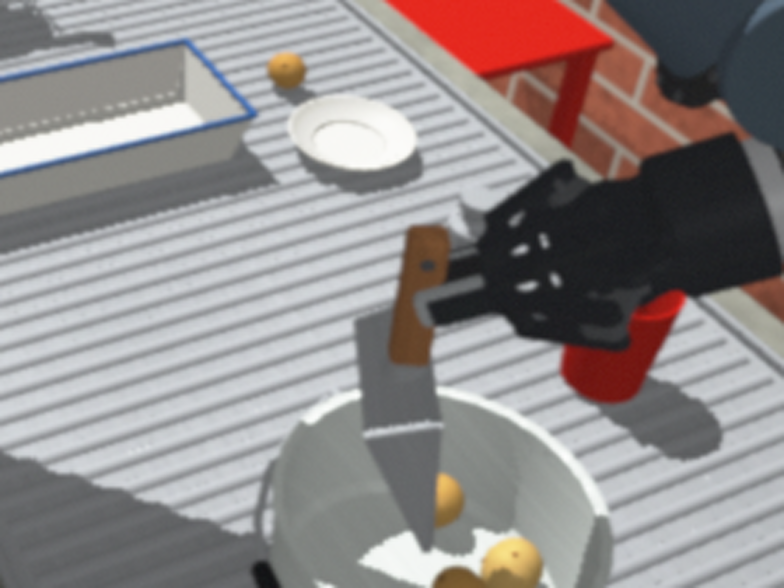

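```bash
cat > fit.py <<'E'
from h import *
# tcp, quat(3 dec) , q1,q2,q3
D=[([.18482,.5963,.22494],[.69985,-.10618,.1057,-.6984],[1.09149,.52847,1.43388]),
([.4369,-.0026,.1521],[-.698,.065,-.047,.712],[-.2735,.4129,1.9491]),
([.4539,.0028,.0503],[-.703,.054,-.056,.707],[-.2451,.6291,1.9991]),
([.4514,-.0018,.2134],[-.703,.052,-.058,.707],[-.2567,.3104,1.8729]),
([.3923,.2514,.2434],[-.652,.273,.273,.652],[.2225,.6523,1.4117]),
([.3934,.2535,.1485],[-.652,.273,.273,.653],[.2248,.778,1.4611]),
([.4112,.2526,.1268],[-.683,.181,.182,.684],[.241,.6932,1.5681]),
([.5102,.2525,.0673],[-.706,.019,.018,.707],[.2553,.6936,1.661]),
([.5105,.2527,.0983],[-.696,-.122,-.122,.697],[.3204,.584,1.9177]),
([.4798,.2523,.2808],[-.696,-.122,-.122,.697],[.3413,.245,1.7979]),
([.3924,-.1943,.2803],[.704,-.062,.295,-.642],[-.7783,.0631,2.0371]),
([.494,-.2554,.2678],[-.49,.511,.197,.678],[-.6269,.9298,.9213])]
A=[];b=[]
for p,q,(q1,q2,q3) in D:
    Rz=R.from_euler('z',-q1).as_matrix(); y=Rz@R.from_quat(q).as_matrix()[:,1]; P=Rz@np.array(p); s=q2+q3
    # P - d*y = ...
    A+= [[y[0],1,0,0,np.sin(q2),np.sin(s),np.cos(s)],[y[1],0,1,0,0,0,0],[y[2],0,0,1,np.cos(q2),np.cos(s),-np.sin(s)]]; b+=list(P)
x,r,rk,sv=np.linalg.lstsq(np.array(A),np.array(b),rcond=None); print("d,a,e,h,l1,l2,c",x,"rank",rk,sv[-1]); print("res mm",np.abs(np.array(A)@x-b).max()*1000)
E
python3 fit.py
```

```text
d,a,e,h,l1,l2,c [0.3019 0.0002 0.111  0.2742 0.5877 0.3917 0.1141] rank 7 0.37006342380697294
res mm 0.3124406892231063
```

```bash
cat >> h.py <<'E'
from scipy.optimize import least_squares
def ik(p,Rt):
    d,e,h,l1,l2,c=.3019,.111,.2742,.5877,.3917,.1141
    y=Rt[:,1]; W=np.array(p)-d*y
    r=np.hypot(W[0],W[1]); X=np.sqrt(max(r*r-e*e,1e-9)); q1=np.arctan2(W[1],W[0])-np.arctan2(e,X)
    Z=W[2]-h; L=np.hypot(l2,c); D=np.hypot(X,Z); cg=(D*D-l1*l1-L*L)/(2*l1*L)
    if abs(cg)>1: return "OUT D=%.3f max %.3f"%(D,l1+L)
    g=np.arccos(cg); off=np.arctan2(c,l2) # direction of link2: angle s+? 
    # link2 vec = (l2 sin s + c cos s, l2 cos s - c sin s) = L*(sin(s+off),cos(s+off))
    q3=g-off; q2=np.arctan2(X,Z)-np.arctan2(L*np.sin(g),l1+L*np.cos(g)); s=q2+q3
    f=np.array([np.sin(s)*np.cos(q1),np.sin(s)*np.sin(q1),np.cos(s)]); q5=np.arccos(np.clip(f@y,-1,1))
    # q4/q6: numerically
    return np.round([q1,q2,q3,q5],3)
E
python3 - <<'E'
from h import *
print(ik([.494,-.2554,.2678],R.from_quat([-.49,.511,.197,.678]).as_matrix()))
for psi,nose,th in [(180,(.82,.295,.05),40),(180,(.82,.295,.02),40),(180,(.82,.295,.012),20),(180,(.75,.295,.012),15),(180,(.69,.295,.012),5),(180,(.68,.295,.05),-10),(180,(.68,.295,.10),-15),(180,(.60,.2,.2),-15),
  (0,(.79,.2,.034),10),(0,(.79,.33,.034),10),(0,(.72,.4,.012),5),(0,(.86,.4,.012),3),(0,(.86,.4,.06),-20),(60,(.76,.37,.012),5),(60,(.83,.5,.012),5)]:
    p,T=tgt(nose,psi,th); print(psi,nose,th,p,ik(p,T))
E
```

```text
[-0.627  0.93   0.921  2.373]
180 (0.82, 0.295, 0.05) 40 [0.8977 0.295  0.1752] [0.251 0.844 1.129 0.51 ]
180 (0.82, 0.295, 0.02) 40 [0.8977 0.295  0.1452] [0.251 0.877 1.144 0.464]
180 (0.82, 0.295, 0.012) 20 [0.9358 0.295  0.1031] [0.215 1.051 0.693 1.058]
180 (0.75, 0.295, 0.012) 15 [0.8733 0.295  0.0927] [0.224 0.992 0.84  1.055]
180 (0.69, 0.295, 0.012) 5 [0.8255 0.295  0.07  ] [0.223 1.011 0.832 1.213]
180 (0.68, 0.295, 0.05) -10 [0.8259 0.295  0.071 ] [0.204 1.155 0.49  1.667]
180 (0.68, 0.295, 0.1) -15 [0.8271 0.295  0.1082] [0.198 1.198 0.308 1.892]
180 (0.6, 0.2, 0.2) -15 [0.7471 0.2    0.2082] [0.107 0.897 0.744 1.761]
0 (0.79, 0.2, 0.034) 10 [0.6601 0.2    0.1036] [0.123 0.82  1.205 1.29 ]
0 (0.79, 0.33, 0.034) 10 [0.6601 0.33   0.1036] [0.292 0.88  1.059 1.37 ]
0 (0.72, 0.4, 0.012) 5 [0.5845 0.4    0.07  ] [0.427 0.843 1.249 1.129]
0 (0.86, 0.4, 0.012) 3 [0.7226 0.4    0.0653] [0.364 0.996 0.881 1.314]
0 (0.86, 0.4, 0.06) -20 [0.7127 0.4    0.0553] [0.428 0.882 1.263 0.689]
60 (0.76, 0.37, 0.012) 5 [0.6923 0.2527 0.07  ] [0.225 0.877 1.165 1.161]
60 (0.83, 0.5, 0.012) 5 [0.7623 0.3827 0.07  ] [0.355 1.051 0.737 1.422]
```

```bash
python3 - <<'E'
from h import *
T,_=toolR(-70,30,0); p=[.58,-.12,.33]; print(ik(p,T)); row(p,T)
for psi,th,p in [(-100,30,[.65,0,.32]),(-140,30,[.75,.15,.30]),(-180,40,[.9,.295,.23])]:
    T,_=toolR(psi,th,0); print(psi,ik(p,T))
E
```

```text
[-0.556  0.555  1.195  1.805]
row cm [-5.99 -3.64 16.04] rv [ 0.514  0.487 -0.55 ] rows>=7.2 F [ 0.6502 -1.1341 -8.9972] t 14.7833
-100 [-0.408  0.499  1.326  1.465]
-140 [-0.092  0.51   1.363  0.935]
-180 [0.25  0.79  1.085 0.602]
```

```bash
python3 -m handwheel '[-2,-1.2,1,0.05,0.05,-0.06,0,-4,-2.4,3,0.12,0.11,-0.13,0,-6,-3.6,6,0.2,0.19,-0.21,0,-6,-3.6,9,0.28,0.26,-0.3,0,-6,-3.6,12,0.36,0.34,-0.38,0,-6,-3.6,15,0.43,0.41,-0.46,0,-6,-3.6,16,0.51,0.49,-0.55,0,-6,-3.6,16,0.51,0.49,-0.55,0,-6,-3.6,16,0.51,0.49,-0.55,0]' 120; python3 - <<'E'
from h import *
where()
snap("top","t17"); snap("side","s17")
potatoes("top",box=(.6,.95,.1,.6,.015,.08))
T,_=toolR(-100,30,0); p=[.65,0,.32]; row(p,T)
E
```

```text
t: 15.53
tcp_pos: [0.5752, -0.116, 0.3398]
tool_rot: [-0.458, 0.537, -0.247, 0.664]
force: [-0.6, 0.5, -2.1]
finger_gap: 0.174
nose est [ 0.6097 -0.2097  0.2314] psi,th,roll [-69.8506  29.1788   0.2165] F [-0.582   0.4801 -2.1167] t 15.5333 q [-0.5523  0.5318  1.2054  0.3183  1.8038 -0.8921] gap 0.17352514087362939
yel 157 px [225.0828 107.5223] centre~ [0.7757 0.2845 0.0272] scoop [-0.2082  0.3255 -0.3759] top [0.7752 0.2831 0.0474] ext [0.7559 0.265  0.0263] [0.789  0.3038 0.0486]
red 0
pur 0
row cm [-6.68  5.68 10.98] rv [0.26  0.455 0.01 ] rows>=4.2 F [ 0.5186 -0.4161 -2.5981] t 15.6833
```

View pics/t17.png

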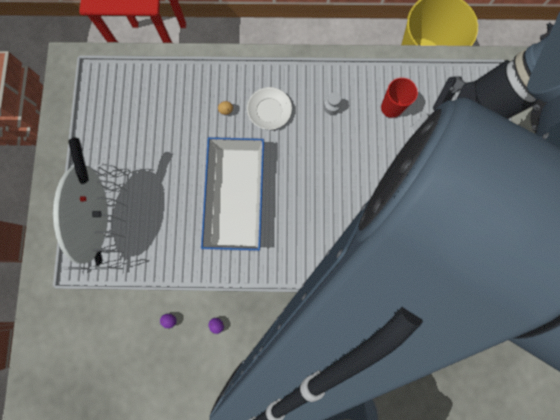

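View pics/s17.png

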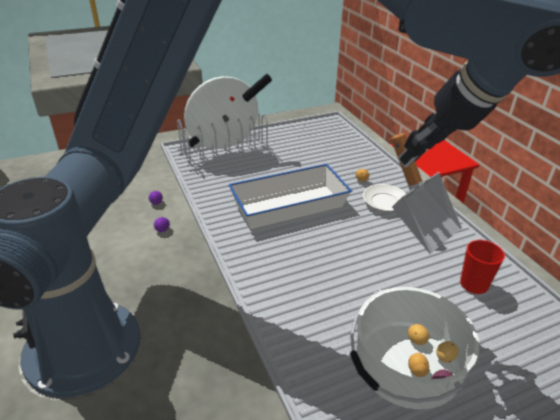

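```bash
python3 -m handwheel '[-1.6,1.4,2.7,0.065,0.11,0,0,-3.3,2.8,5.4,0.13,0.22,0,0,-5,4.2,8.2,0.195,0.33,0,0,-6.7,5.7,11,0.26,0.455,0,0,-6.7,5.7,11,0.26,0.455,0,0,-6.7,5.7,11,0.26,0.455,0,0]' 120; python3 - <<'E'
from h import *
where()
T,_=toolR(-140,35,0); p=[.77,.13,.28]; print(ik(p,T)); row(p,T)
E
```

```text
t: 16.18
tcp_pos: [0.6498, 0.0015, 0.3178]
tool_rot: [-0.303, 0.64, -0.407, 0.577]
force: [0.6, -0.5, -0.7]
finger_gap: 0.171
nose est [ 0.6325 -0.0962  0.2089] psi,th,roll [-99.9561  29.4956  -0.1652] F [ 0.6272 -0.4606 -0.6532] t 16.1833 q [-0.4021  0.4998  1.3269  0.5027  1.4609 -0.3226] gap 0.17116589354444384
[-0.146  0.546  1.399  0.858]
row cm [-10.96  10.52   9.65] rv [0.376 0.591 0.093] rows>=5.7 F [ 0.6272 -0.4606 -0.6532] t 16.1833
```

```bash
python3 -m handwheel '[-1.8,1.7,1.6,0.06,0.1,0.015,0,-3.6,3.5,3.2,0.125,0.195,0.03,0,-5.4,5.2,4.8,0.19,0.295,0.045,0,-7.3,7,6.4,0.25,0.395,0.06,0,-9.1,8.7,8,0.31,0.49,0.077,0,-11,10.5,9.6,0.376,0.59,0.093,0,-11,10.5,9.6,0.376,0.59,0.093,0,-11,10.5,9.6,0.376,0.59,0.093,0]' 120; python3 - <<'E'
from h import *
where()
T,_=toolR(-179,40,0); p=[.905,.295,.23]; print(ik(p,T)); row(p,T)
E
```

```text
t: 16.85
tcp_pos: [0.7702, 0.1292, 0.2799]
tool_rot: [-0.032, 0.706, -0.561, 0.431]
force: [0.8, 0.3, -0.9]
finger_gap: 0.172
nose est [0.7027 0.072  0.162 ] psi,th,roll [-139.8122   34.9301    0.1272] F [ 0.8096  0.2722 -0.9484] t 16.85 q [-0.1465  0.5457  1.3988  0.6008  0.8586  0.4016] gap 0.17189657832523425
[0.244 0.795 1.074 0.602]
row cm [-14.35  16.11  -4.01] rv [0.414 0.543 0.084] rows>=5.5 F [ 0.8096  0.2722 -0.9484] t 16.85
```

```bash
python3 -m handwheel '[-2.4,2.7,-0.7,0.07,0.09,0.015,0,-4.8,5.4,-1.4,0.14,0.18,0.03,0,-7.2,8,-2,0.21,0.27,0.042,0,-9.6,10.7,-2.7,0.28,0.36,0.056,0,-12,13.4,-3.3,0.35,0.45,0.07,0,-14.4,16.1,-4,0.414,0.543,0.084,0,-14.4,16.1,-4,0.414,0.543,0.084,0,-14.4,16.1,-4,0.414,0.543,0.084,0]' 120; python3 - <<'E'
from h import *
where()
snap("top","t18",(150,20,350,170),4); snap("side","s18",(280,60,480,220),3.8)
nr([.827,.293,.04],-180,40)
nr([.827,.293,.014],-180,35)
E
```

```text
t: 17.52
tcp_pos: [0.9006, 0.2812, 0.2336]
tool_rot: [0.221, 0.67, -0.662, 0.255]
force: [-0.4, 0.6, -2.0]
finger_gap: 0.172
nose est [0.8217 0.2767 0.1093] psi,th,roll [-176.9614   39.3639    0.3863] F [-0.3901  0.6371 -1.9577] t 17.5167 q [ 0.221   0.7771  1.0981 -0.2018  0.5967  1.8689] gap 0.17201992609846445
tcp [0.9047 0.293  0.1652] row cm [ 3.8   5.48 -0.71] rv [0.032 0.046 0.012] rows>=1.6 F [ 0.4026 -1.0391 -1.3878] t 17.6167
tcp [0.9153 0.293  0.132 ] row cm [ 5.09  8.73 -0.66] rv [ 0.03   0.048 -0.075] rows>=2.4 F [ 0.4026 -1.0391 -1.3878] t 17.6167
```

View pics/t18.png

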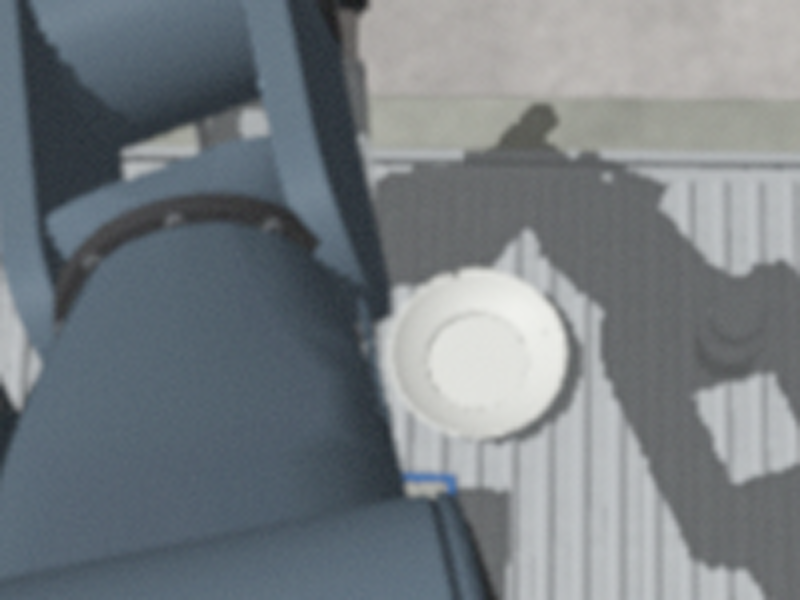

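View pics/s18.png

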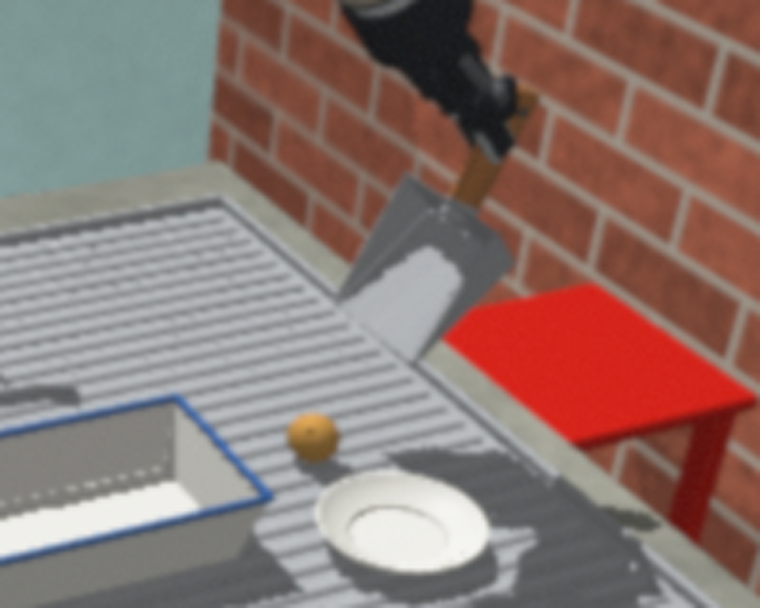

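```bash
python3 -m handwheel '[1.9,2.7,-0.4,0.016,0.023,0,0,3.8,5.5,-0.7,0.032,0.046,0,0,4.6,7.3,-0.7,0.03,0.047,-0.04,0,4.6,7.3,-0.7,0.03,0.047,-0.04,0,4.6,7.3,-0.7,0.03,0.047,-0.04,0]' 120; python3 - <<'E'
from h import *
where()
snap("side","s19",(280,60,480,220),3.8)
for x,z,th in [(.827,.012,34),(.82,.011,30),(.81,.011,26)]: nr([x,.293,z],-180,th)
E
```

```text
t: 18.03
tcp_pos: [0.91, 0.2882, 0.1469]
tool_rot: [-0.225, -0.67, 0.671, -0.223]
force: [0.2, 0.5, -0.4]
finger_gap: 0.172
nose est [0.8259 0.2886 0.0259] psi,th,roll [179.8131  37.01    -0.0491] F [ 0.1888  0.5002 -0.4425] t 18.0333 q [ 0.2351  0.8912  1.0731 -0.2687  0.5612  1.9915] gap 0.17159695304011477
tcp [0.9173 0.293  0.1284] row cm [ 0.79  2.1  -0.4 ] rv [ 0.    -0.003 -0.057] rows>=0.5 F [ 0.6059  0.7704 -0.1871] t 18.0833
tcp [0.9182 0.293  0.1208] row cm [ 1.18  2.76 -0.4 ] rv [ 0.    -0.003 -0.127] rows>=1.0 F [ 0.6059  0.7704 -0.1871] t 18.0833
tcp [0.9157 0.293  0.1137] row cm [ 1.82  3.17 -0.39] rv [ 0.    -0.003 -0.196] rows>=1.6 F [ 0.6059  0.7704 -0.1871] t 18.0833
```

View pics/s19.png

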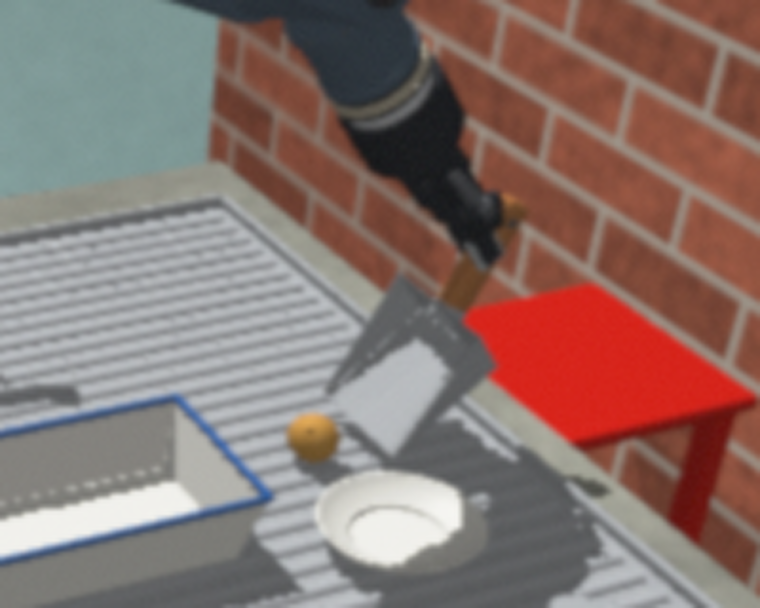

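```bash
python3 -m handwheel '[0.8,1.3,-0.4,0,0,-0.057,0,0.8,2.0,-0.4,0,0,-0.057,0,1.2,2.7,-0.4,0,0,-0.127,0,1.2,2.7,-0.4,0,0,-0.127,0]' 120; python3 - <<'E'
from h import *
where()
for x,z,th in [(.81,.011,27),(.80,.011,24),(.785,.011,22),(.77,.011,20),(.755,.011,18),(.74,.011,17),(.725,.011,16),(.71,.011,15),(.70,.011,14),(.69,.011,12)]: nr([x,.293,z],-180,th)
E
```

```text
t: 18.42
tcp_pos: [0.9186, 0.2943, 0.1224]
tool_rot: [0.185, 0.684, -0.682, 0.183]
force: [1.1, -0.3, -0.6]
finger_gap: 0.175
nose est [0.8206 0.2948 0.0124] psi,th,roll [179.7886  30.0999  -0.1915] F [ 1.1075 -0.3217 -0.5708] t 18.4167 q [ 0.2302  0.9505  0.9423 -0.1681  0.7417  1.8985] gap 0.17450548158697313
tcp [0.9139 0.293  0.1155] row cm [0.75 0.35 0.13] rv [ 0.002 -0.003 -0.054] rows>=0.4 F [ 1.1075 -0.3217 -0.5708] t 18.4167
tcp [0.9092 0.293  0.11  ] row cm [1.44 0.6  0.13] rv [ 0.002 -0.003 -0.106] rows>=0.9 F [ 1.1075 -0.3217 -0.5708] t 18.4167
tcp [0.8976 0.293  0.1061] row cm [2.64 0.35 0.13] rv [ 0.002 -0.003 -0.141] rows>=1.1 F [ 1.1075 -0.3217 -0.5708] t 18.4167
tcp [0.8858 0.293  0.1021] row cm [3.85 0.11 0.14] rv [ 0.002 -0.003 -0.176] rows>=1.4 F [ 1.1075 -0.3217 -0.5708] t 18.4167
tcp [0.8739 0.293  0.098 ] row cm [ 5.09 -0.13  0.14] rv [ 0.002 -0.003 -0.211] rows>=1.7 F [ 1.1075 -0.3217 -0.5708] t 18.4167
tcp [0.8604 0.293  0.0959] row cm [ 6.36 -0.63  0.14] rv [ 0.002 -0.003 -0.229] rows>=1.8 F [ 1.1075 -0.3217 -0.5708] t 18.4167
tcp [0.8469 0.293  0.0938] row cm [ 7.64 -1.12  0.15] rv [ 0.002 -0.003 -0.246] rows>=2.0 F [ 1.1075 -0.3217 -0.5708] t 18.4167
tcp [0.8333 0.293  0.0917] row cm [ 8.92 -1.62  0.15] rv [ 0.002 -0.003 -0.264] rows>=2.2 F [ 1.1075 -0.3217 -0.5708] t 18.4167
tcp [0.8247 0.293  0.0895] row cm [ 9.77 -1.86  0.15] rv [ 0.002 -0.003 -0.281] rows>=2.4 F [ 1.1075 -0.3217 -0.5708] t 18.4167
tcp [0.8174 0.293  0.0851] row cm [10.63 -1.85  0.16] rv [ 0.002 -0.003 -0.316] rows>=2.6 F [ 1.1075 -0.3217 -0.5708] t 18.4167
```

```bash
python3 -m handwheel '[0.75,0.35,0.1,0,0,-0.054,0,1.45,0.6,0.1,0,0,-0.106,0,2.05,0.5,0.1,0,0,-0.125,0,2.65,0.35,0.1,0,0,-0.14,0,3.25,0.25,0.1,0,0,-0.16,0,3.85,0.1,0.1,0,0,-0.176,0,3.85,0.1,0.1,0,0,-0.176,0]' 120; python3 - <<'E'
from h import *
where()
snap("side","s20",(280,60,480,220),3.8)
potatoes("side",box=(.6,.88,.23,.36,.015,.08))
E
```

```text
t: 19.0
tcp_pos: [0.8821, 0.2949, 0.1001]
tool_rot: [0.121, 0.697, -0.696, 0.121]
force: [-0.4, 0.1, -0.1]
finger_gap: 0.174
nose est [0.7658 0.2951 0.0096] psi,th,roll [179.9293  19.6967  -0.1313] F [-0.4095  0.0581 -0.1457] t 19.0 q [ 0.2272  0.9688  0.8959 -0.0917  0.9429  1.8402] gap 0.17352221500913148
yel 128 px [350.7812 177.8906] centre~ [0.736  0.28   0.0293] scoop [0.0723 0.0151 0.029 ] top [0.7333 0.2777 0.048 ] ext [0.7177 0.2599 0.0162] [0.7458 0.2931 0.0507]
red 0
pur 0
```

View pics/s20.png

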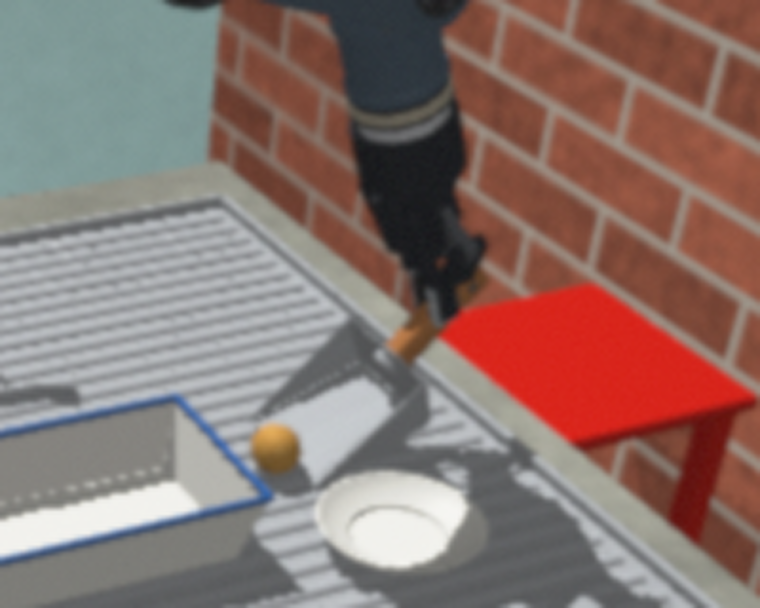

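```bash
python3 - <<'E'
from h import *
for x,z,th in [(.75,.0095,18),(.735,.0095,16),(.72,.0095,14),(.71,.0095,12),(.70,.0095,11),(.69,.0095,10),(.68,.0095,9)]: nr([x,.291,z],-180,th)
E
```

```text
tcp [0.8689 0.291  0.0965] row cm [ 1.44 -0.12  0.39] rv [ 0.002 -0.001 -0.031] rows>=0.4 F [-0.3813 -0.2988 -1.1452] t 19.1
tcp [0.8569 0.291  0.0923] row cm [ 2.72 -0.13  0.4 ] rv [ 0.002 -0.001 -0.066] rows>=0.7 F [-0.3813 -0.2988 -1.1452] t 19.1
tcp [0.8447 0.291  0.088 ] row cm [ 4.01 -0.14  0.4 ] rv [ 0.002 -0.001 -0.101] rows>=1.0 F [-0.3813 -0.2988 -1.1452] t 19.1
tcp [0.8374 0.291  0.0836] row cm [4.85 0.03 0.4 ] rv [ 0.002 -0.001 -0.136] rows>=1.2 F [-0.3813 -0.2988 -1.1452] t 19.1
tcp [0.8287 0.291  0.0814] row cm [ 5.75 -0.06  0.4 ] rv [ 0.002 -0.001 -0.153] rows>=1.4 F [-0.3813 -0.2988 -1.1452] t 19.1
tcp [0.8199 0.291  0.0791] row cm [ 6.65 -0.14  0.4 ] rv [ 0.002 -0.001 -0.171] rows>=1.6 F [-0.3813 -0.2988 -1.1452] t 19.1
tcp [0.8111 0.291  0.0768] row cm [ 7.55 -0.23  0.4 ] rv [ 0.002 -0.001 -0.188] rows>=1.8 F [-0.3813 -0.2988 -1.1452] t 19.1
```

```bash
python3 -m handwheel '[1.4,-0.1,0.2,0,0,-0.031,0,2.7,-0.1,0.4,0,0,-0.066,0,4.0,-0.1,0.4,0,0,-0.1,0,4.85,0,0.4,0,0,-0.136,0,5.75,0,0.4,0,0,-0.153,0,6.6,-0.1,0.4,0,0,-0.17,0,6.6,-0.1,0.4,0,0,-0.17,0]' 120; python3 - <<'E'
from h import *
where()
snap("side","s21",(280,60,480,220),3.8)
potatoes("side",box=(.6,.88,.23,.36,.015,.08))
E
```

```text
t: 19.68
tcp_pos: [0.8208, 0.2908, 0.0794]
tool_rot: [0.063, 0.705, -0.703, 0.062]
force: [-0.7, 0.2, -2.3]
finger_gap: 0.169
nose est [0.691  0.2911 0.0096] psi,th,roll [179.9257  10.0932  -0.1637] F [-0.6873  0.1822 -2.2612] t 19.6833 q [ 0.2255  0.9567  0.9479 -0.0419  1.065   1.8144] gap 0.16885585291751157
yel 49 px [368.5918 159.8367] centre~ [0.796  0.296  0.0656] scoop [-0.0641 -0.0052  0.0376] top [0.7882 0.2852 0.0796] ext [0.7779 0.2791 0.0605] [0.8104 0.2933 0.0798]
red 0
pur 0
```

View pics/s21.png

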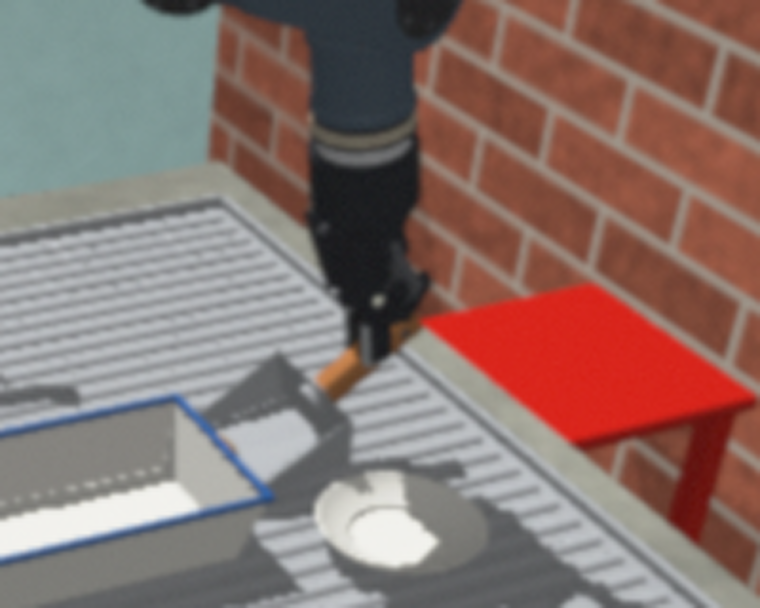

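```bash
python3 -m handwheel '[0.5,0,0,0,0,-0.02,0,1.0,0,0,0,0,-0.04,0,1.4,0.05,0,0,0,-0.06,0,1.4,0.05,0,0,0,-0.06,0]' 120; python3 - <<'E'
from h import *
where()
snap("side","s22",(280,60,480,220),3.8);snap("wrist","w22")
E
```

```text
t: 20.12
tcp_pos: [0.8066, 0.2907, 0.075]
tool_rot: [0.04, 0.707, -0.705, 0.04]
force: [-0.2, 0.3, -1.5]
finger_gap: 0.171
nose est [0.6726 0.291  0.0135] psi,th,roll [179.9369   6.4634  -0.1352] F [-0.1902  0.2971 -1.5426] t 20.1167 q [ 0.2243  0.9651  0.9326 -0.0252  1.1335  1.8054] gap 0.1714803260583429
```

View pics/s22.png

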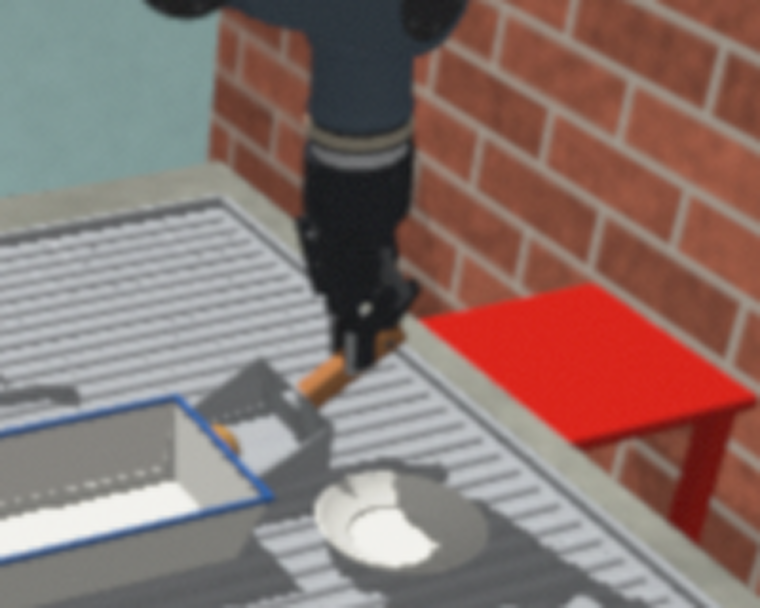

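View pics/w22.png

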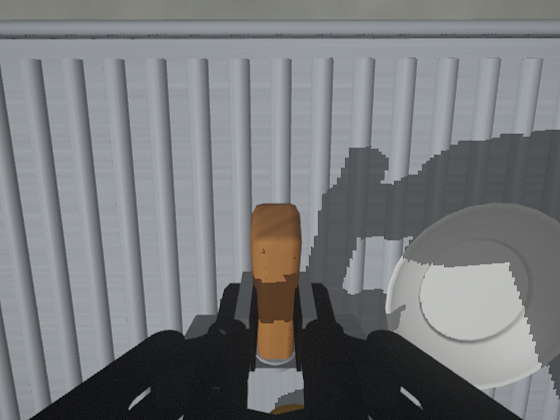

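```bash
python3 - <<'E'
from h import *
for x,z,th in [(.673,.014,3),(.675,.017,0),(.676,.022,-3),(.680,.026,-6),(.688,.031,-9),(.698,.034,-11),(.70,.045,-12)]:
    p,T=tgt([x,.291,z],-180,th); print(ik(p,T)); nr([x,.291,z],-180,th)
E
```

```text
[0.22  1.004 0.855 1.231]
tcp [0.8104 0.291  0.0673] row cm [-0.28  0.83 -0.02] rv [ 0.002 -0.001 -0.062] rows>=0.5 F [ 0.3491 -0.0289 -1.7238] t 20.2167
[0.214 1.04  0.78  1.322]
tcp [0.815 0.291 0.063] row cm [-0.68  1.3  -0.02] rv [ 0.002 -0.001 -0.114] rows>=0.9 F [ 0.3491 -0.0289 -1.7238] t 20.2167
[0.21  1.074 0.705 1.414]
tcp [0.8182 0.291  0.0606] row cm [-0.98  1.58 -0.02] rv [ 0.002 -0.001 -0.166] rows>=1.3 F [ 0.3491 -0.0289 -1.7238] t 20.2167
[0.205 1.117 0.613 1.515]
tcp [0.824  0.291  0.0571] row cm [-1.51  1.99 -0.02] rv [ 0.002 -0.001 -0.219] rows>=1.7 F [ 0.3491 -0.0289 -1.7238] t 20.2167
[0.199 1.171 0.492 1.632]
tcp [0.8335 0.291  0.0545] row cm [-2.42  2.35 -0.02] rv [ 0.002 -0.001 -0.271] rows>=2.2 F [ 0.3491 -0.0289 -1.7238] t 20.2167
[0.195 1.224 0.375 1.731]
tcp [0.8442 0.291  0.0524] row cm [-3.47  2.68 -0.02] rv [ 0.002 -0.001 -0.306] rows>=2.4 F [ 0.3491 -0.0289 -1.7238] t 20.2167
[0.193 1.238 0.323 1.786]
tcp [0.8465 0.291  0.0609] row cm [-3.79  1.87 -0.02] rv [ 0.002 -0.001 -0.323] rows>=2.6 F [ 0.3491 -0.0289 -1.7238] t 20.2167
```

```bash
python3 -m handwheel '[-0.3,0.8,0,0,0,-0.062,0,-0.7,1.25,0,0,0,-0.114,0,-0.9,1.4,0,0,0,-0.14,0,-1.0,1.5,0,0,0,-0.166,0,-1.25,1.65,0,0,0,-0.19,0,-1.5,1.9,0,0,0,-0.219,0,-1.5,1.9,0,0,0,-0.219,0,-1.5,1.9,0,0,0,-0.219,0]' 120; python3 - <<'E'
from h import *
where()
snap("side","s23",(280,60,480,220),3.8);snap("wrist","w23")
E
```

```text
t: 20.88
tcp_pos: [0.824, 0.2905, 0.0574]
tool_rot: [-0.037, 0.707, -0.705, -0.037]
force: [0.3, 0.3, -2.0]
finger_gap: 0.174
nose est [0.68   0.2908 0.0263] psi,th,roll [179.9504  -5.9886  -0.1278] F [ 0.2563  0.2669 -1.9513] t 20.8833 q [0.2034 1.1151 0.616  0.0234 1.5125 1.7727] gap 0.17386331356302817
```

View pics/s23.png

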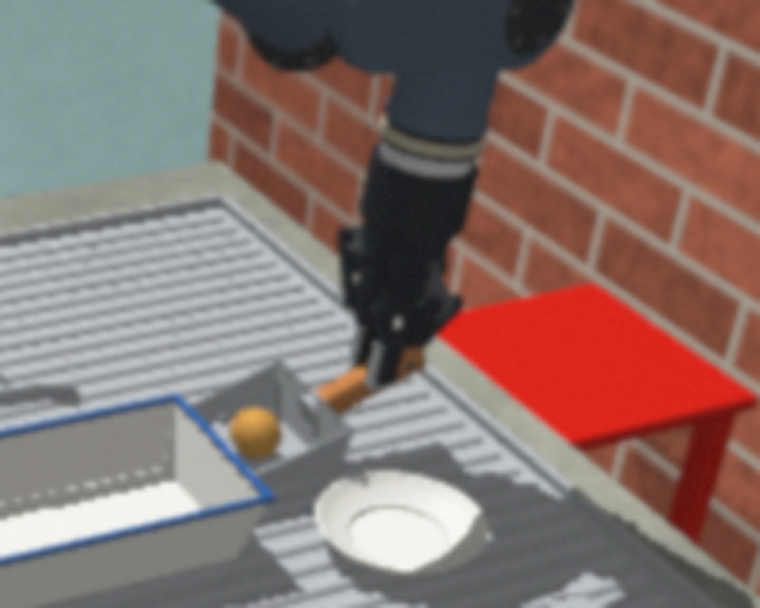

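View pics/w23.png

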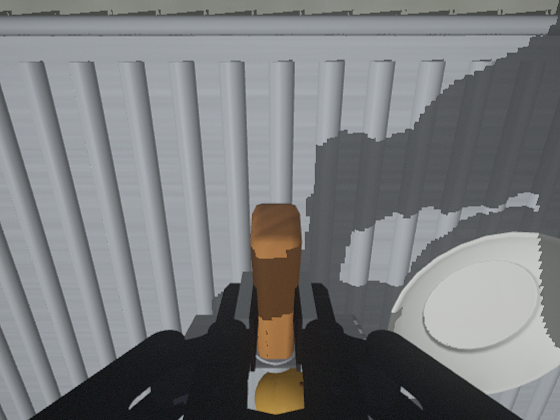

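```bash
python3 - <<'E'
from h import *
for x,y,z,th,psi in [(.70,.291,.04,-9,-180),(.70,.291,.12,-9,-180),(.68,.27,.22,-12,-180),(.6,.2,.22,-12,-160),(.6,.1,.25,-12,-120),(.58,-.05,.25,-12,-100),(.55,-.2,.25,-12,-90),(.54,-.25,.16,-8,-90),(.5325,-.25,.125,20,-90),(.5325,-.25,.125,60,-90),(.5325,-.25,.16,-8,-130),(.54,-.26,.125,60,-130)]:
    p,T=tgt([x,y,z],psi,th); print(psi,p,ik(p,T))
for x,z,th in [(.688,.031,-8),(.695,.04,-9),(.697,.10,-9),(.69,.13,-10)]:nr([x,.291,z],-180,th)
E
```

```text
-180 [0.8455 0.291  0.0635] [0.197 1.191 0.422 1.683]
-180 [0.8455 0.291  0.1435] [0.197 1.134 0.354 1.808]
-180 [0.8265 0.27   0.2359] [0.175 1.07  0.279 1.998]
-160 [0.7377 0.2501 0.2359] [0.196 0.862 0.738 1.748]
-120 [0.6733 0.2269 0.2659] [0.233 0.696 1.005 1.585]
-100 [0.6054 0.0943 0.2659] [0.073 0.509 1.366 1.324]
-90 [ 0.55   -0.0535  0.2659] [-0.186  0.387  1.582  1.143]
-90 [ 0.54   -0.105   0.1861] [-0.322  0.475  1.681  0.947]
-90 [ 0.5325 -0.1342  0.2161] [-0.611  0.505  1.569  1.286]
-90 [ 0.5325 -0.2198  0.2692] [-0.89   0.769  1.262  1.962]
-130 [ 0.6257 -0.1389  0.1861] [-0.331  0.623  1.376  1.197]
-130 [ 0.5594 -0.2369  0.2692] [-1.031  0.618  1.624  1.481]
tcp [0.833  0.291  0.0571] row cm [-0.95  0.02 -0.01] rv [ 0.002 -0.    -0.035] rows>=0.3 F [-0.2352 -0.2956 -0.958 ] t 20.9833
tcp [0.8405 0.291  0.0635] row cm [-1.62 -0.7  -0.01] rv [ 0.002 -0.    -0.053] rows>=0.4 F [-0.2352 -0.2956 -0.958 ] t 20.9833
tcp [0.8425 0.291  0.1235] row cm [-1.2  -6.69 -0.02] rv [ 0.002 -0.    -0.053] rows>=1.6 F [-0.2352 -0.2956 -0.958 ] t 20.9833
tcp [0.8359 0.291  0.151 ] row cm [-0.25 -9.35 -0.03] rv [ 0.002 -0.    -0.07 ] rows>=2.2 F [-0.2352 -0.2956 -0.958 ] t 20.9833
```

```bash
python3 -m handwheel '[-0.5,0,0,0,0,-0.02,0,-1,0,0,0,0,-0.035,0,-1.6,-0.7,0,0,0,-0.053,0,-1.6,-2,0,0,0,-0.053,0,-1.4,-3.7,0,0,0,-0.053,0,-1.2,-5.7,0,0,0,-0.053,0,-0.8,-7.7,0,0,0,-0.06,0,-0.3,-9.3,0,0,0,-0.07,0,-0.3,-9.3,0,0,0,-0.07,0]' 120; python3 - <<'E'
from h import *
where()
snap("side","s24",(280,60,480,220),3.8)
p,T=tgt([.6,.2,.23],-160,-12); row(p,T)
E
```

```text
t: 21.73
tcp_pos: [0.8389, 0.2917, 0.16]
tool_rot: [-0.057, 0.707, -0.703, -0.057]
force: [0.7, -0.2, -0.5]
finger_gap: 0.173
nose est [0.6933 0.2918 0.1372] psi,th,roll [-179.9568   -9.303    -0.2932] F [ 0.7187 -0.2349 -0.5044] t 21.7333 q [0.1968 1.1103 0.3681 0.0377 1.8214 1.7737] gap 0.17313096493853983
row cm [11.39 -7.11  4.1 ] rv [ 0.069 -0.342 -0.045] rows>=3.4 F [ 1.1717  0.3311 -2.4681] t 21.7833
```

View pics/s24.png

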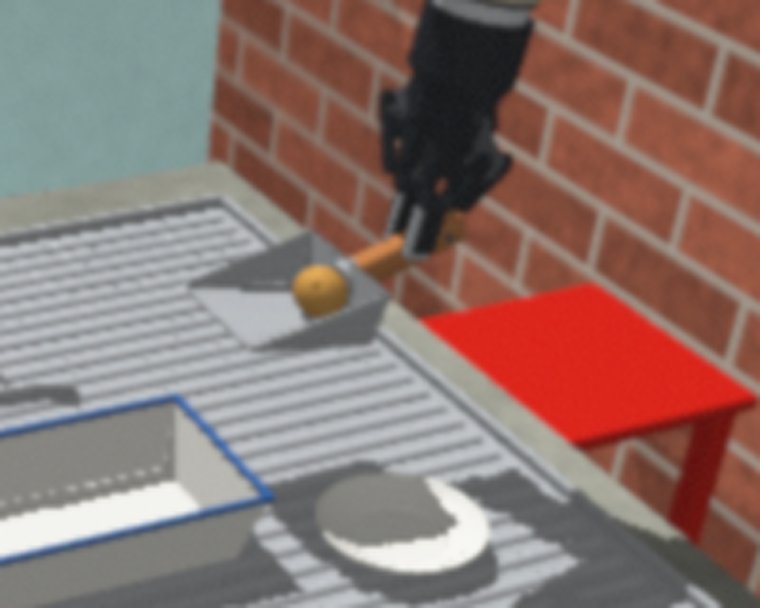

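```bash
python3 -m handwheel '[0.6,-0.6,0.3,0.005,-0.02,-0.02,0,1.8,-1.5,0.7,0.012,-0.06,-0.045,0,3.6,-2.6,1.4,0.022,-0.11,-0.045,0,5.6,-3.8,2.1,0.035,-0.17,-0.045,0,7.6,-5,2.8,0.046,-0.23,-0.045,0,9.4,-6,3.4,0.057,-0.28,-0.045,0,10.7,-6.7,3.8,0.065,-0.32,-0.045,0,11.3,-7.1,4.1,0.069,-0.342,-0.045,0,11.3,-7.1,4.1,0.069,-0.342,-0.045,0]' 120; python3 - <<'E'
from h import *
where()
p,T=tgt([.58,.02,.25],-120,-15); print(ik(p,T)); row(p,T)
p,T=tgt([.55,-.2,.25],-90,-15); print(ik(p,T)); row(p,T)
E
```

```text
t: 22.53
tcp_pos: [0.7369, 0.2496, 0.2421]
tool_rot: [0.198, -0.679, 0.705, -0.047]
force: [0.3, -0.6, -2.0]
finger_gap: 0.171
nose est [0.5991 0.1995 0.2273] psi,th,roll [-160.0001  -12.4357   -0.0728] F [ 0.2974 -0.6303 -1.9713] t 22.5333 q [ 0.1958  0.8608  0.7262 -0.0323  1.7693  1.4147] gap 0.17057300737854456
[0.147 0.652 1.124 1.531]
row cm [11.41  0.85  6.75] rv [ 0.167 -0.678 -0.043] rows>=5.6 F [ 0.2974 -0.6303 -1.9713] t 22.5333
[-0.157  0.401  1.595  1.121]
row cm [27.6   4.41 22.03] rv [ 0.291 -1.187 -0.04 ] rows>=9.8 F [ 0.2974 -0.6303 -1.9713] t 22.5333
```

```bash
python3 -m handwheel '[0.5,0,0.4,0.005,-0.02,-0.01,0,1.7,0.2,1.3,0.017,-0.07,-0.04,0,3.6,0.5,2.9,0.038,-0.155,-0.04,0,6.1,0.9,4.8,0.064,-0.26,-0.04,0,8.6,1.3,6.8,0.09,-0.37,-0.04,0,11,1.7,8.8,0.116,-0.475,-0.04,0,13.5,2.1,10.8,0.142,-0.58,-0.04,0,16,2.5,12.8,0.169,-0.69,-0.04,0,18.5,2.9,14.7,0.195,-0.795,-0.04,0,20.7,3.3,16.5,0.218,-0.89,-0.04,0]' 120; python3 - <<'E'
from h import *
where()
p,T=tgt([.55,-.2,.25],-90,-15); print(ik(p,T)); row(p,T)
E
```

```text
t: 23.37
tcp_pos: [0.596, 0.0216, 0.2511]
tool_rot: [0.491, -0.511, 0.618, -0.341]
force: [-0.0, -0.6, -0.7]
finger_gap: 0.173
nose est [ 0.5523 -0.1189  0.2429] psi,th,roll [-107.2011  -14.9832   -0.2447] F [-0.0147 -0.5527 -0.6597] t 23.3667 q [-0.0246  0.5156  1.4092 -0.2597  1.3026  0.3562] gap 0.17266954868858345
[-0.157  0.401  1.595  1.121]
row cm [ 8.37  1.51 -2.19] rv [ 0.082 -0.29  -0.001] rows>=2.4 F [-0.0147 -0.5527 -0.6597] t 23.3667
```

```bash
python3 -m handwheel '[2.2,0.4,-0.6,0.02,-0.07,0,0,4,0.7,-1.1,0.04,-0.14,0,0,5.6,1,-1.5,0.055,-0.2,0,0,6.9,1.3,-1.8,0.07,-0.25,0,0,7.8,1.4,-2,0.08,-0.28,0,0,8.2,1.5,-2.1,0.08,-0.285,0,0,8.2,1.5,-2.1,0.08,-0.285,0,0]' 120; python3 - <<'E'
from h import *
where()
snap("side","s25",(260,150,540,360),2.8)
for y,z,th in [(-.225,.2,-12),(-.245,.145,-4)]: nr([.5325,y,z],-90,th)
E
```

```text
t: 23.95
tcp_pos: [0.5517, -0.0508, 0.2583]
tool_rot: [0.558, -0.434, 0.564, -0.427]
force: [-0.3, -0.4, -2.2]
finger_gap: 0.171
nose est [ 0.5499 -0.1979  0.2499] psi,th,roll [-90.7376 -14.9195   0.0415] F [-0.3301 -0.4217 -2.1784] t 23.95 q [-0.1532  0.4044  1.5885 -0.286   1.127  -0.0197] gap 0.1712076923317275
tcp [ 0.5325 -0.0785  0.2159] row cm [ 1.66  4.84 -1.95] rv [ 0.001 -0.012  0.051] rows>=1.3 F [-0.0058 -0.2618 -2.1065] t 24.0
tcp [ 0.5325 -0.1021  0.1811] row cm [ 3.05  8.81 -1.93] rv [ 0.    -0.012  0.19 ] rows>=2.3 F [-0.0058 -0.2618 -2.1065] t 24.0
```

View pics/s25.png

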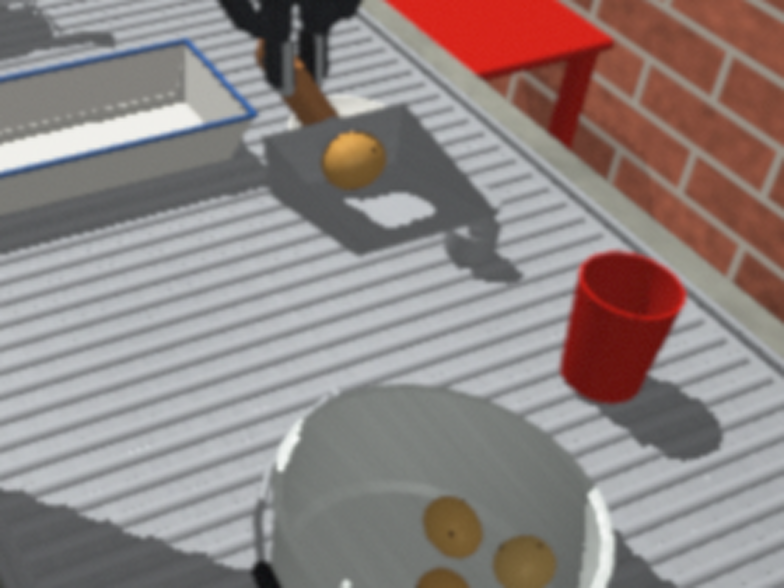

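```bash
python3 -m handwheel '[0.5,1.4,-0.6,0,0,0.015,0,1.1,3.2,-1.3,0,-0.01,0.03,0,1.7,4.9,-1.9,0,-0.012,0.05,0,2.3,6.6,-1.9,0,-0.012,0.11,0,2.8,8,-1.9,0,-0.012,0.16,0,3,8.8,-1.9,0,-0.012,0.19,0,3,8.8,-1.9,0,-0.012,0.19,0]' 120; python3 - <<'E'
from h import *
where()
for y,z,th in [(-.245,.14,3),(-.245,.135,10),(-.25,.13,17),(-.25,.13,24),(-.25,.125,31),(-.25,.125,38),(-.25,.125,45),(-.25,.125,52),(-.25,.125,58)]: nr([.5325,y,z],-90,th)
E
```

```text
t: 24.58
tcp_pos: [0.5329, -0.1029, 0.1798]
tool_rot: [0.517, -0.483, 0.517, -0.481]
force: [-0.2, 0.5, -2.2]
finger_gap: 0.172
nose est [ 0.5327 -0.2457  0.1436] psi,th,roll [-90.0766  -3.9829  -0.1195] F [-0.2195  0.4864 -2.1782] t 24.5833 q [-0.3594  0.4765  1.695  -0.081   0.9492 -0.3115] gap 0.17164554995971476
tcp [ 0.5325 -0.1076  0.1933] row cm [ 0.56 -1.31 -0.05] rv [ 0.002 -0.001  0.122] rows>=1.0 F [-0.2195  0.4864 -2.1782] t 24.5833
tcp [ 0.5325 -0.1151  0.2046] row cm [ 1.39 -2.39 -0.05] rv [ 0.002 -0.002  0.244] rows>=2.0 F [-0.2195  0.4864 -2.1782] t 24.5833
tcp [ 0.5325 -0.1296  0.2149] row cm [ 2.91 -3.32 -0.05] rv [ 0.002 -0.002  0.366] rows>=2.9 F [-0.2195  0.4864 -2.1782] t 24.5833
tcp [ 0.5325 -0.1408  0.229 ] row cm [ 4.13 -4.64 -0.05] rv [ 0.002 -0.002  0.488] rows>=3.9 F [-0.2195  0.4864 -2.1782] t 24.5833
tcp [ 0.5325 -0.1537  0.2365] row cm [ 5.46 -5.31 -0.05] rv [ 0.002 -0.002  0.611] rows>=4.9 F [-0.2195  0.4864 -2.1782] t 24.5833
tcp [ 0.5325 -0.168   0.2474] row cm [ 6.97 -6.29 -0.05] rv [ 0.002 -0.002  0.733] rows>=5.9 F [-0.2195  0.4864 -2.1782] t 24.5833
tcp [ 0.5325 -0.1835  0.2565] row cm [ 8.58 -7.09 -0.05] rv [ 0.001 -0.002  0.855] rows>=6.8 F [-0.2195  0.4864 -2.1782] t 24.5833
tcp [ 0.5325 -0.2001  0.2636] row cm [10.28 -7.69 -0.05] rv [ 0.001 -0.002  0.977] rows>=7.8 F [-0.2195  0.4864 -2.1782] t 24.5833
tcp [ 0.5325 -0.2148  0.2681] row cm [11.78 -8.03 -0.05] rv [ 0.001 -0.002  1.082] rows>=8.7 F [-0.2195  0.4864 -2.1782] t 24.5833
```

```bash
python3 -m handwheel '[0.3,-0.7,0,0,0,0.06,0,0.55,-1.3,0,0,0,0.12,0,0.95,-1.85,0,0,0,0.18,0,1.4,-2.4,0,0,0,0.244,0,2.1,-2.9,0,0,0,0.305,0,2.9,-3.3,0,0,0,0.366,0,4.1,-4.6,0,0,0,0.488,0,5.4,-5.3,0,0,0,0.61,0,6.9,-6.3,0,0,0,0.73,0,8.5,-7.1,0,0,0,0.85,0]' 120; python3 - <<'E'
from h import *
where()
snap("side","s26",(260,150,540,360),2.8);snap("top","t26")
E
```

```text
t: 25.42
tcp_pos: [0.534, -0.1818, 0.2603]
tool_rot: [-0.273, 0.651, -0.271, 0.654]
force: [0.1, 1.0, -2.0]
finger_gap: 0.173
nose est [ 0.5345 -0.2489  0.129 ] psi,th,roll [-89.6735  44.7474   0.1903] F [ 0.1142  1.0221 -2.0217] t 25.4167 q [-0.8041  0.6382  1.3777  0.5163  1.7236 -0.8888] gap 0.17335873089816883
```

View pics/s26.png

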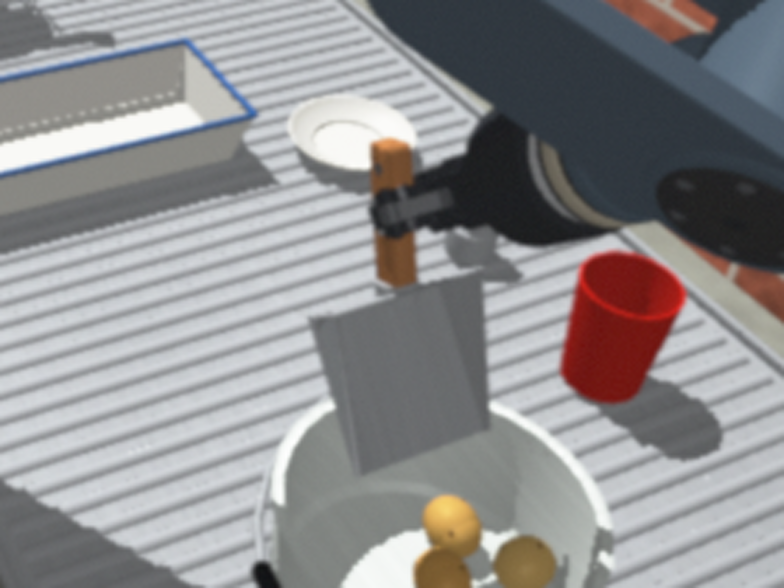

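View pics/t26.png

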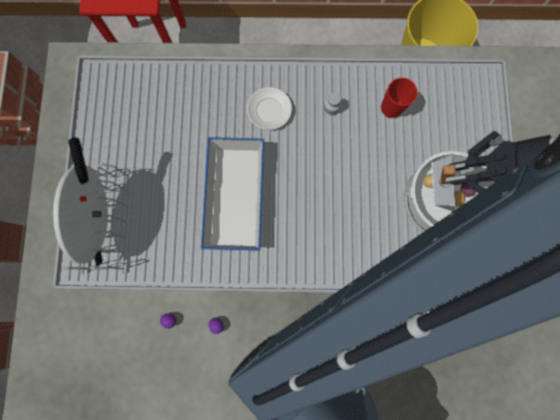

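```bash
python3 -m handwheel '[1.6,-0.6,0,0,0,0.12,0,2.5,-0.8,0,0,0,0.2,0,2.5,-0.8,0,0,0,0.2,0]' 120; python3 - <<'E'
from h import *
where()
snap("side","s27",(260,150,540,360),2.8)
T,_=toolR(-60,25,0); p=[.5,-.12,.32]; print(ik(p,T)); row(p,T)
E
```

```text
t: 25.77
tcp_pos: [0.5327, -0.2064, 0.2422]
tool_rot: [-0.206, 0.678, -0.205, 0.675]
force: [-0.2, -0.1, -2.0]
finger_gap: 0.174
nose est [ 0.5319 -0.2461  0.1003] psi,th,roll [-90.503   56.1896  -0.5613] F [-0.2294 -0.1069 -1.9854] t 25.7667 q [-0.8674  0.7623  1.3126  0.5933  1.8624 -0.9342] gap 0.17355823328491787
[-0.571  0.44   1.394  1.698]
row cm [-11.02   2.83  -3.32] rv [-0.341 -0.404 -0.532] rows>=6.0 F [ 0.4063 -0.2204 -0.9844] t 25.8167
```

View pics/s27.png

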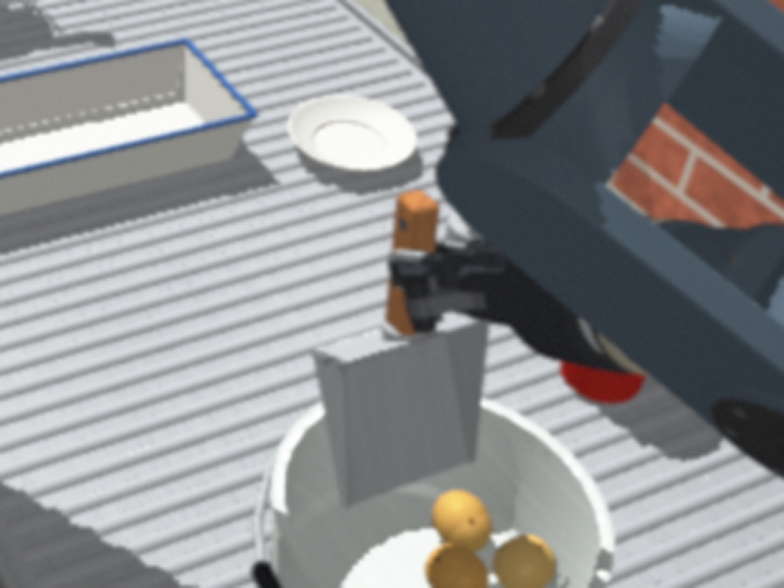

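```bash
python3 -m handwheel '[-3,0,0,0,0,0,0,-6,0,-1,-0.04,-0.04,-0.05,0,-9,0.8,-2,-0.1,-0.12,-0.15,0,-11,1.6,-3.3,-0.16,-0.19,-0.25,0,-11,2.8,-3.3,-0.22,-0.26,-0.35,0,-11,2.8,-3.3,-0.28,-0.33,-0.44,0,-11,2.8,-3.3,-0.34,-0.4,-0.53,0,-11,2.8,-3.3,-0.34,-0.4,-0.53,0]' 120; python3 - <<'E'
from h import *
where()
T,_=toolR(-12,0,0); p=[.455,0,.2]; print(ik(p,T)); row(p,T)
snap("top","t28",(380,130,530,260),4)
E
```

```text
t: 26.48
tcp_pos: [0.5004, -0.1161, 0.326]
tool_rot: [-0.524, 0.472, -0.215, 0.675]
force: [0.3, 0.5, -1.4]
finger_gap: 0.172
nose est [ 0.5556 -0.2095  0.2262] psi,th,roll [-59.5443  24.4227   0.2828] F [ 0.2992  0.4527 -1.4091] t 26.4833 q [-0.5641  0.4285  1.3937  0.1964  1.6985 -1.107 ] gap 0.17151156150518118
[-0.246  0.341  1.874  0.927]
row cm [-6.   16.57  1.89] rv [-0.181 -0.818 -0.399] rows>=7.4 F [ 0.2992  0.4527 -1.4091] t 26.4833
```

View pics/t28.png

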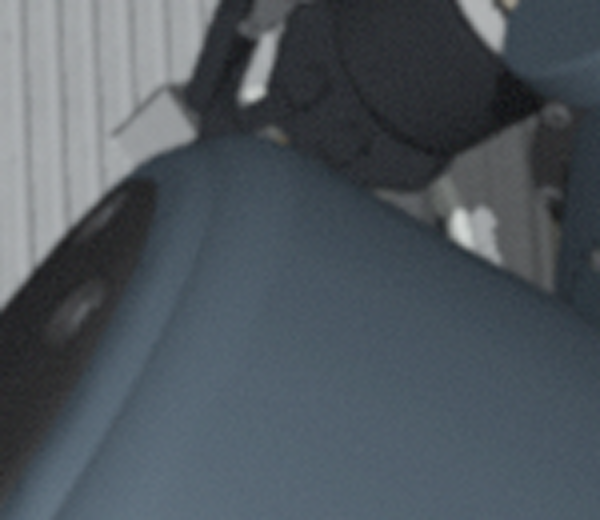

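```bash
python3 -m handwheel '[-0.6,1.2,0.2,-0.02,-0.1,-0.05,0,-1.4,3,0.4,-0.045,-0.2,-0.1,0,-2.2,5,0.7,-0.07,-0.31,-0.15,0,-3,7.5,1,-0.09,-0.41,-0.2,0,-3.8,10,1.2,-0.11,-0.51,-0.25,0,-4.6,12.5,1.5,-0.14,-0.62,-0.3,0,-5.4,15,1.7,-0.16,-0.72,-0.35,0,-6,16.6,1.9,-0.18,-0.82,-0.4,0,-6,16.6,1.9,-0.18,-0.82,-0.4,0,-6,16.6,1.9,-0.18,-0.82,-0.4,0]' 120; python3 - <<'E'
from h import *
where()
snap("side","s29"); snap("wrist","w29")
T,_=toolR(-12,0,0)
for z in (.10,.062,.055): row([.455,0,z],T)
E
```

```text
t: 27.37
tcp_pos: [0.4531, -0.0004, 0.1978]
tool_rot: [-0.7, 0.079, -0.074, 0.706]
force: [1.7, 0.3, -0.7]
finger_gap: 0.174
nose est [ 0.5895 -0.0299  0.1507] psi,th,roll [-12.3502   0.4603   0.4165] F [ 1.7156  0.2747 -0.6647] t 27.3667 q [-0.2531  0.3442  1.8764  0.0087  0.9293 -1.6136] gap 0.1736282713710935
row cm [-0.15  9.87  0.15] rv [-0.007 -0.008 -0.003] rows>=2.4 F [ 0.3353 -0.3154 -1.5013] t 27.4667
row cm [-0.14 13.67  0.13] rv [-0.007 -0.008 -0.003] rows>=3.3 F [ 0.3353 -0.3154 -1.5013] t 27.4667
row cm [-0.13 14.37  0.12] rv [-0.007 -0.008 -0.003] rows>=3.4 F [ 0.3353 -0.3154 -1.5013] t 27.4667
```

View pics/s29.png

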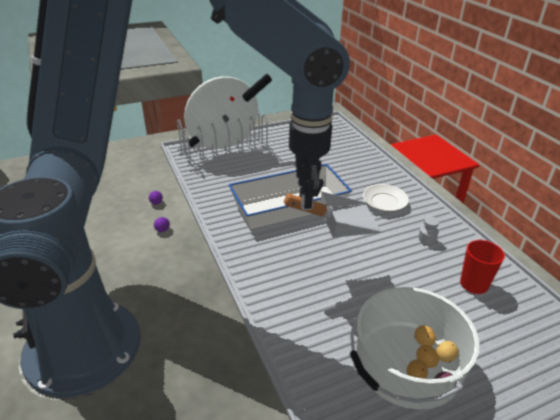

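View pics/w29.png

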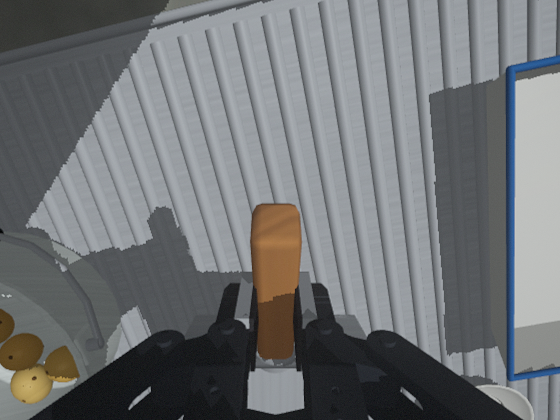

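```bash
python3 -m handwheel '[0,4,0,0,0,0,0,0,8,0,0,0,0,0,-0.1,11,0.1,0,0,0,0,-0.1,13.2,0.1,0,0,0,0,-0.1,13.7,0.1,0,0,0,0,-0.1,13.7,0.1,0,0,0,0,-0.1,13.7,0.1,0,0,0,0]' 120; python3 - <<'E'
from h import *
where()
d=snap("side","s30",(220,180,400,320),4)
E
```

```text
t: 28.05
tcp_pos: [0.4551, -0.001, 0.0611]
tool_rot: [-0.7, 0.078, -0.076, 0.705]
force: [-0.2, 0.4, -1.5]
finger_gap: 0.175
nose est [ 0.5916 -0.031   0.0146] psi,th,roll [-12.5209   0.2394   0.3992] F [-0.1514  0.3755 -1.4502] t 28.05 q [-0.2533  0.6073  1.9865  0.013   0.5522 -1.6166] gap 0.1747587597559118
```

View pics/s30.png

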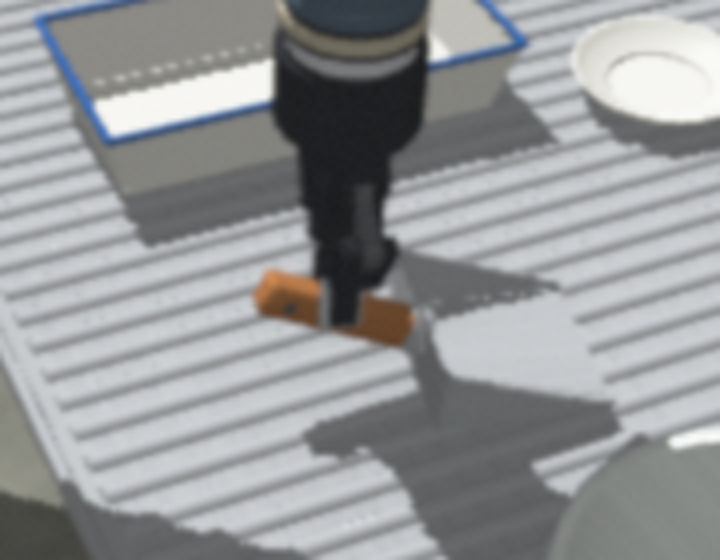

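```bash
python3 -m handwheel '[0,0.3,0,0,0,0,0,0,0.5,0,0,0,0,0,0,0.5,0,0,0,0,0]'; python3 -c "
from h import *
where()"
```

```text
t: 28.35
tcp_pos: [0.4538, -0.0002, 0.056]
tool_rot: [-0.7, 0.078, -0.075, 0.706]
force: [0.3, 0.3, -0.9]
finger_gap: 0.174
nose est [ 0.5903 -0.03    0.0093] psi,th,roll [-12.4508   0.2885   0.4008] F [ 0.3387  0.2744 -0.9432] t 28.35 q [-0.2522  0.6177  1.9916  0.0133  0.5376 -1.6171] gap 0.17401592218997605
```

```bash
python3 -m handwheel '[0,0.2,0,0,0,0,0,0,0.2,0,0,0,0,0,0,0.2,0,0,0,0,0]'; python3 -c "
from h import *
where()"; python3 -m handwheel '[0,0.2,0,0,0,0,0,0,0.2,0,0,0,0,0,0,0.2,0,0,0,0,0]'; python3 -c "
from h import *
where()"
```

```text
t: 28.6
tcp_pos: [0.4536, -0.0001, 0.0536]
tool_rot: [-0.7, 0.078, -0.075, 0.706]
force: [0.5, -0.6, 0.3]
finger_gap: 0.17
nose est [ 0.5901 -0.0298  0.0068] psi,th,roll [-12.4327   0.3267   0.3995] F [ 0.4606 -0.5567  0.2528] t 28.6 q [-0.252   0.6229  1.9927  0.0133  0.532  -1.6173] gap 0.16997557448853134
t: 28.85
tcp_pos: [0.4533, 0.0001, 0.0523]
tool_rot: [-0.7, 0.078, -0.075, 0.706]
force: [-1.7, 0.8, 11.8]
finger_gap: 0.175
nose est [ 0.5898 -0.0297  0.0055] psi,th,roll [-12.4311   0.3236   0.401 ] F [-1.6558  0.7892 11.8264] t 28.85 q [-0.2519  0.6256  1.994   0.0135  0.5279 -1.6174] gap 0.17461355650891958
```

```bash
python3 -m handwheel '[0,-0.1,0,0,0,0,0,0,-0.1,0,0,0,0,2.6,0,-0.1,0,0,0,0,4,0,-0.1,0,0,0,0,5,0,-0.1,0,0,0,0,5,0,-0.1,0,0,0,0,5,0,-0.1,0,0,0,0,5]'; python3 - <<'E'
from h import *
where()
snap("wrist","w31");snap("side","s31",(220,180,400,320),4)
E
```

```text
t: 29.43
tcp_pos: [0.4531, 0.0, 0.0522]
tool_rot: [-0.7, 0.079, -0.074, 0.706]
force: [0.2, -0.6, 0.1]
finger_gap: 0.584
nose est [ 0.5896 -0.0298  0.0052] psi,th,roll [-12.4428   0.4092   0.4052] F [ 0.1874 -0.6069  0.1404] t 29.4333 q [-0.2521  0.626   1.9934  0.0135  0.5296 -1.6174] gap 0.5844849560626335
```

View pics/w31.png

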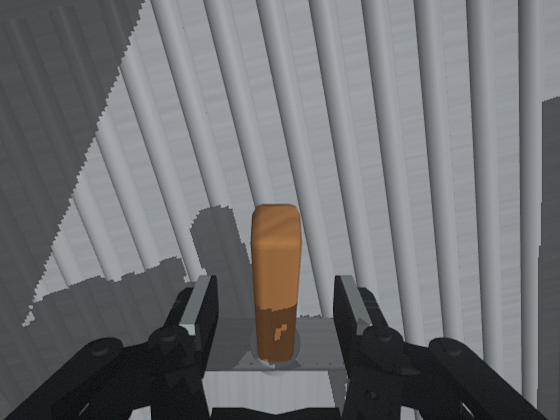

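View pics/s31.png

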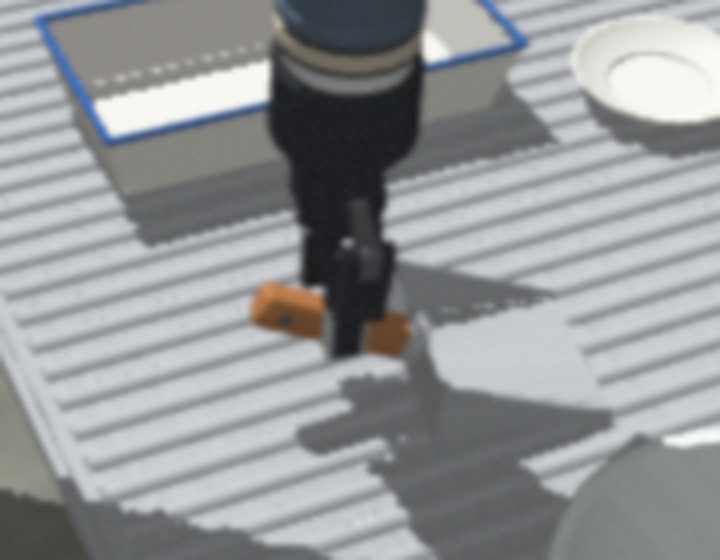

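Released. Retreat straight up, then aside to see everything.

```bash
python3 -m handwheel '[0,-1.5,0,0,0,0,5,0,-4,0,0,0,0,5,0,-8,0,0,0,0,5,0,-12,0,0,0,0,5,0,-16,0,0,0,0,5,0,-20,0,0,0,0,5,0,-20,0,0,0,0,5]'; python3 -m handwheel '[-1,-1,4,0,0,0,5,-1,-2,8,0,0,0,5,-2,-3,12,0,0,0,5,-3,-4,16,0,0,0,5,-4,-4,20,0,0,0,5,-5,-4,24,0,0,0,5,-6,-4,28,0,0,0,5,-6,-4,32,0,0,0,5,-6,-4,34,0,0,0,5,-6,-4,34,0,0,0,5]'; python3 - <<'E'
from h import *
where()
d=snap("top","t32"); snap("side","s32")
W=cloud(d); 
for u,v in [(340,185),(333,190),(347,190),(340,200),(337,180)]: print(W[v,u])
Z=W[...,2]; pm=(np.abs(Z-0.105)<0.012)&(W[...,1]<-0.15)&(W[...,0]>0.38)&(W[...,0]<.72); Q=W[pm][:,:2]
A=np.c_[2*Q,np.ones(len(Q))]; x=np.linalg.lstsq(A,(Q**2).sum(1),rcond=None)[0]; print("pot",x[:2])
m=(W[...,2]>.022)&(W[...,2]<.045)&(W[...,0]>.68)&(W[...,0]<.85)&(W[...,1]>.08)&(W[...,1]<.225); P=W[m]; print("saucer",P.min(0),P.max(0))
E
```

```text
t: 30.12
tcp_pos: [0.4589, -0.0027, 0.2596]
tool_rot: [-0.701, 0.073, -0.08, 0.705]
force: [1.8, 0.1, -0.2]
finger_gap: 0.588
t: 30.95
tcp_pos: [0.4692, 0.3471, 0.2941]
tool_rot: [-0.7, 0.077, -0.073, 0.706]
force: [0.2, -0.8, 0.4]
finger_gap: 0.59
nose est [0.6058 0.318  0.2472] psi,th,roll [-12.1771   0.3805   0.5089] F [ 0.188  -0.8042  0.3807] t 30.95 q [ 0.4397  0.3992  1.457   0.0116  1.2853 -0.9218] gap 0.5895082538193562
[ 0.5708 -0.0224  0.0111]
[ 0.5565 -0.0035  0.0137]
[ 0.5571 -0.0401  0.0133]
[ 0.5301 -0.0214  0.0138]
[ 0.584  -0.0146  0.012 ]
pot [ 0.533  -0.2761]
saucer [0.7149 0.1084 0.022 ] [0.8343 0.2237 0.034 ]
```

View pics/t32.png

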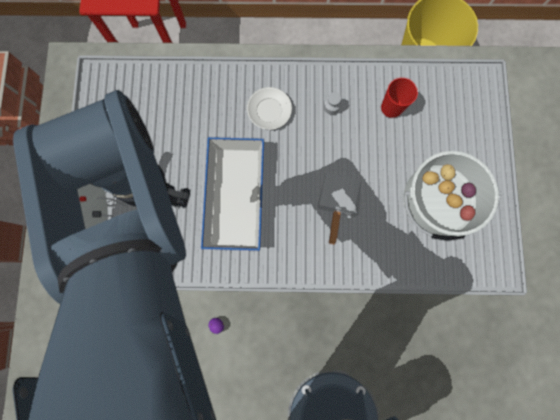

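View pics/s32.png

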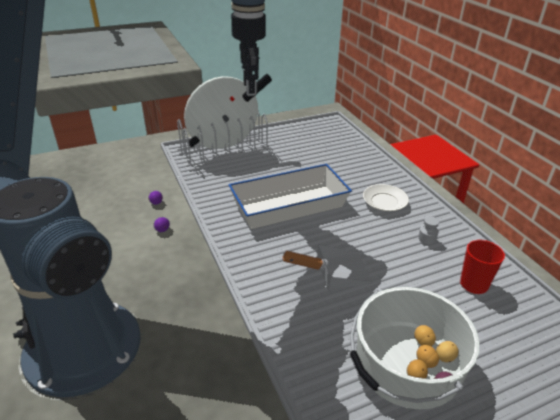

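```bash
python3 -m handwheel '[0,0,0,0,0,0,5,0,0,0,0,0,0,5,0,0,0,0,0,0,5]'; python3 -c "
from station import manip
print(manip.sign_off())"
```

```text
t: 31.3
tcp_pos: [0.4691, 0.3416, 0.2952]
tool_rot: [-0.7, 0.079, -0.075, 0.705]
force: [0.9, -0.3, -0.2]
finger_gap: 0.584
the job is handed in; nothing more can be done
None
```

All six potatoes are in the pot. The empty scoop stands on its flat bottom on the drainboard, released, and I handed the job in at 31.3 s.

**One slip:** lifting the first load squeezed a potato over the tray's end, and it rolled to a stop on the drainboard near the saucer. I had five in the pot by then, so I went back for it. I pushed it with the scoop against the outside of the tray, lifted it and tipped it into the pot. The fingers never touched a potato.

**Last checks:**
- **Potatoes:** the top view shows six in the pot and none on the drainboard or in the tray.
- **Pot:** the rim fit gives (0.533, -0.276) m, against (0.533, -0.276) m at the start.
- **Scoop:** depth over its floor is 11–14 mm, about level.
- **Saucer:** its outline is unchanged to about 1 mm.
- **Cup and steam weight:** both look untouched in the pictures, but I did not measure them.
- **Purple look-alikes:** both are still in place.
- **Forces:** the highest wrist force I saw in a reading was about 12 N, when setting the scoop down.

My estimate of the nose height from the grip was up to about 5 mm off, so I went by the contact force when setting the scoop down. I found no check that failed.

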